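# Lock the specimen spools on the exposure rig with R-clips

### The job

Open the clip case right back until its lid rests on its stop, fit every white specimen spool on the bench fully down over a spindle of the rig, one to a spindle, and lock each by pushing an R-clip from the case fully home: straight leg through the spindle's cross-hole above the spool, bent leg snapped over the shaft. Leave any spare clip in the case and, once all the spools are locked, shut the lid. Do not disturb the multimeter, the bottle or the jar.

Things in the scene. Friction and masses are not known exactly. Their poses are not given: they have to be found in the camera images.
- spool0_mid (a point): Specimen spool: a plain white plastic ring, outside diameter 50 mm, bore 28 mm, 30 mm high, 80 to 170 g, standing upright on the bench. Two or three are present in a run (None = absent). The point is its centre, half-way up (15 mm over its underside); z is its axis.
- spool1_mid (a point): Specimen spool: a plain white plastic ring, outside diameter 50 mm, bore 28 mm, 30 mm high, 80 to 170 g, standing upright on the bench. Two or three are present in a run (None = absent). The point is its centre, half-way up (15 mm over its underside); z is its axis.
- spool2_mid (a point): Specimen spool: a plain white plastic ring, outside diameter 50 mm, bore 28 mm, 30 mm high, 80 to 170 g, standing upright on the bench. Two or three are present in a run (None = absent). The point is its centre, half-way up (15 mm over its underside); z is its axis.
- clip0_grip (a point): R-clip, 45 g, lying flat in the case: black grip block 34 (x) x 26 (y) x 12 mm (z) with two steel wires out of its +x end, half-way up. Straight leg: 5 mm thick, along +x at y = -7 mm, ending in a 3 mm tip at x = 82 mm. Bent leg: 4 mm wire at y = +8 mm, see the clip's mid point. This point is the centre of the block, x along the legs. All three clips are always there.
- clip0_mid (a point): On the same clip's straight leg, at x = 55, y = -7 mm: lies at the hole's middle when the clip is home. Axes as the grip. The bent leg humps round the shaft beside this point, narrows at x = 66 mm (axis 8.5 mm from the straight leg's) and flares to its end at x = 78, y = +9 mm; it springs outwards in the clip's plane, so that some 5 to 10 N along +x snaps it over the shaft. Let go, a clip droops some 0.2 rad.
- clip1_grip (a point): R-clip, 45 g, lying flat in the case: black grip block 34 (x) x 26 (y) x 12 mm (z) with two steel wires out of its +x end, half-way up. Straight leg: 5 mm thick, along +x at y = -7 mm, ending in a 3 mm tip at x = 82 mm. Bent leg: 4 mm wire at y = +8 mm, see the clip's mid point. This point is the centre of the block, x along the legs. All three clips are always there.
- clip1_mid (a point): On the same clip's straight leg, at x = 55, y = -7 mm: lies at the hole's middle when the clip is home. Axes as the grip. The bent leg humps round the shaft beside this point, narrows at x = 66 mm (axis 8.5 mm from the straight leg's) and flares to its end at x = 78, y = +9 mm; it springs outwards in the clip's plane, so that some 5 to 10 N along +x snaps it over the shaft. Let go, a clip droops some 0.2 rad.
- clip2_grip (a point): R-clip, 45 g, lying flat in the case: black grip block 34 (x) x 26 (y) x 12 mm (z) with two steel wires out of its +x end, half-way up. Straight leg: 5 mm thick, along +x at y = -7 mm, ending in a 3 mm tip at x = 82 mm. Bent leg: 4 mm wire at y = +8 mm, see the clip's mid point. This point is the centre of the block, x along the legs. All three clips are always there.
- clip2_mid (a point): On the same clip's straight leg, at x = 55, y = -7 mm: lies at the hole's middle when the clip is home. Axes as the grip. The bent leg humps round the shaft beside this point, narrows at x = 66 mm (axis 8.5 mm from the straight leg's) and flares to its end at x = 78, y = +9 mm; it springs outwards in the clip's plane, so that some 5 to 10 N along +x snaps it over the shaft. Let go, a clip droops some 0.2 rad.
- hole0 (a point): Middle of the cross-hole of spindle 0 of the fixed rig: steel, upright, 20 mm thick, tapered top 72 mm over the bench. The hole is 8 mm wide and high, 56 mm over the bench, 14 mm over the top of a seated spool, and runs right through along this frame's x (pointing away from the robot); z is up. Three spindles stand in a row along y, 100 mm apart.
- seat0 (a point): Where the centre of a spool lies when seated on spindle 0: on the spindle's axis, 27 mm over the bench. Axes as the hole. The spindles' aluminium base plate is 120 (x) x 310 (y) x 12 mm high.
- hole1 (a point): Middle of the cross-hole of spindle 1 of the fixed rig: steel, upright, 20 mm thick, tapered top 72 mm over the bench. The hole is 8 mm wide and high, 56 mm over the bench, 14 mm over the top of a seated spool, and runs right through along this frame's x (pointing away from the robot); z is up. Three spindles stand in a row along y, 100 mm apart.
- seat1 (a point): Where the centre of a spool lies when seated on spindle 1: on the spindle's axis, 27 mm over the bench. Axes as the hole. The spindles' aluminium base plate is 120 (x) x 310 (y) x 12 mm high.
- hole2 (a point): Middle of the cross-hole of spindle 2 of the fixed rig: steel, upright, 20 mm thick, tapered top 72 mm over the bench. The hole is 8 mm wide and high, 56 mm over the bench, 14 mm over the top of a seated spool, and runs right through along this frame's x (pointing away from the robot); z is up. Three spindles stand in a row along y, 100 mm apart.
- seat2 (a point): Where the centre of a spool lies when seated on spindle 2: on the spindle's axis, 27 mm over the bench. Axes as the hole. The spindles' aluminium base plate is 120 (x) x 310 (y) x 12 mm high.
- case: Fixed grey plastic clip case, open box 170 mm (x) x 270 mm (y) x 50 mm high, walls and floor 5 mm. Origin at the centre of its underside; its front (-x) faces the robot; z up. The clips lie on its floor with their legs pointing roughly to its +x.
- lid (a joint): Angle of the case's lid (rad): 0 shut, 1.75 right back on its stop, leaning slightly away from the robot. The hinge is stiff (about 0.19 N m of friction), so the lid stays where it is left.
- lid_hinge (a point): Point on the lid's hinge line, at the middle of the case's far (+x) top edge, 50.5 mm over the bench; the hinge line runs along y. The frame turns with the lid: the lid, 8 mm thick, 270 mm wide, extends 170 mm along its -x, its underside at z = 0 and its outer face at z = 8 mm.
- lid_handle (a point): In the head of the lid's round black knob (head 28 mm in diameter, from 27 to 43 mm out of the outer face, on a 12 mm stem): the point is 30 mm in from the lid's free edge and 35 mm out from its outer face, midway along y. The frame turns with the lid; z points out of the outer face.
- meter: Bystander: red and black hand multimeter lying on the bench, 85 x 160 x 36 mm. Origin under its centre.
- bottle: Bystander: amber bottle with a blue cap, 68 mm in diameter, 140 mm high. Origin under its centre.
- jar: Bystander: white jar with a blue cap, 60 mm in diameter, 75 mm high. Origin under its centre.
Mind the look-alikes: they are no part of the job. What is shaped like the part that bears spool0_mid but red is not meant.

How it is judged (in metres and radians):
On the way, in this order (a step that is already met when the one before it is completed fails the run):
1. the case's lid is right back on its stop (value of joint lid above 1.68 rad), for 0.2 s.
2. every spool present is seated on a spindle with an R-clip fully home above it (((horizontal distance between spool0_mid and seat0 below 0.007 m and distance between spool0_mid and seat0 below 0.009 m and distance between clip0_mid and hole0 below 0.007 m and angle between the x axis of clip0_grip and the x axis of hole0, either way round below 0.3 rad) or (horizontal distance between spool0_mid and seat0 below 0.007 m and distance between spool0_mid and seat0 below 0.009 m and distance between clip1_mid and hole0 below 0.007 m and angle between the x axis of clip1_grip and the x axis of hole0, either way round below 0.3 rad) or (horizontal distance between spool0_mid and seat0 below 0.007 m and distance between spool0_mid and seat0 below 0.009 m and distance between clip2_mid and hole0 below 0.007 m and angle between the x axis of clip2_grip and the x axis of hole0, either way round below 0.3 rad) or (horizontal distance between spool0_mid and seat1 below 0.007 m and distance between spool0_mid and seat1 below 0.009 m and distance between clip0_mid and hole1 below 0.007 m and angle between the x axis of clip0_grip and the x axis of hole1, either way round below 0.3 rad) or (horizontal distance between spool0_mid and seat1 below 0.007 m and distance between spool0_mid and seat1 below 0.009 m and distance between clip1_mid and hole1 below 0.007 m and angle between the x axis of clip1_grip and the x axis of hole1, either way round below 0.3 rad) or (horizontal distance between spool0_mid and seat1 below 0.007 m and distance between spool0_mid and seat1 below 0.009 m and distance between clip2_mid and hole1 below 0.007 m and angle between the x axis of clip2_grip and the x axis of hole1, either way round below 0.3 rad) or (horizontal distance between spool0_mid and seat2 below 0.007 m and distance between spool0_mid and seat2 below 0.009 m and distance between clip0_mid and hole2 below 0.007 m and angle between the x axis of clip0_grip and the x axis of hole2, either way round below 0.3 rad) or (horizontal distance between spool0_mid and seat2 below 0.007 m and distance between spool0_mid and seat2 below 0.009 m and distance between clip1_mid and hole2 below 0.007 m and angle between the x axis of clip1_grip and the x axis of hole2, either way round below 0.3 rad) or (horizontal distance between spool0_mid and seat2 below 0.007 m and distance between spool0_mid and seat2 below 0.009 m and distance between clip2_mid and hole2 below 0.007 m and angle between the x axis of clip2_grip and the x axis of hole2, either way round below 0.3 rad)) and ((horizontal distance between spool1_mid and seat0 below 0.007 m and distance between spool1_mid and seat0 below 0.009 m and distance between clip0_mid and hole0 below 0.007 m and angle between the x axis of clip0_grip and the x axis of hole0, either way round below 0.3 rad) or (horizontal distance between spool1_mid and seat0 below 0.007 m and distance between spool1_mid and seat0 below 0.009 m and distance between clip1_mid and hole0 below 0.007 m and angle between the x axis of clip1_grip and the x axis of hole0, either way round below 0.3 rad) or (horizontal distance between spool1_mid and seat0 below 0.007 m and distance between spool1_mid and seat0 below 0.009 m and distance between clip2_mid and hole0 below 0.007 m and angle between the x axis of clip2_grip and the x axis of hole0, either way round below 0.3 rad) or (horizontal distance between spool1_mid and seat1 below 0.007 m and distance between spool1_mid and seat1 below 0.009 m and distance between clip0_mid and hole1 below 0.007 m and angle between the x axis of clip0_grip and the x axis of hole1, either way round below 0.3 rad) or (horizontal distance between spool1_mid and seat1 below 0.007 m and distance between spool1_mid and seat1 below 0.009 m and distance between clip1_mid and hole1 below 0.007 m and angle between the x axis of clip1_grip and the x axis of hole1, either way round below 0.3 rad) or (horizontal distance between spool1_mid and seat1 below 0.007 m and distance between spool1_mid and seat1 below 0.009 m and distance between clip2_mid and hole1 below 0.007 m and angle between the x axis of clip2_grip and the x axis of hole1, either way round below 0.3 rad) or (horizontal distance between spool1_mid and seat2 below 0.007 m and distance between spool1_mid and seat2 below 0.009 m and distance between clip0_mid and hole2 below 0.007 m and angle between the x axis of clip0_grip and the x axis of hole2, either way round below 0.3 rad) or (horizontal distance between spool1_mid and seat2 below 0.007 m and distance between spool1_mid and seat2 below 0.009 m and distance between clip1_mid and hole2 below 0.007 m and angle between the x axis of clip1_grip and the x axis of hole2, either way round below 0.3 rad) or (horizontal distance between spool1_mid and seat2 below 0.007 m and distance between spool1_mid and seat2 below 0.009 m and distance between clip2_mid and hole2 below 0.007 m and angle between the x axis of clip2_grip and the x axis of hole2, either way round below 0.3 rad)) and ((horizontal distance between spool2_mid and seat0 below 0.007 m and distance between spool2_mid and seat0 below 0.009 m and distance between clip0_mid and hole0 below 0.007 m and angle between the x axis of clip0_grip and the x axis of hole0, either way round below 0.3 rad) or (horizontal distance between spool2_mid and seat0 below 0.007 m and distance between spool2_mid and seat0 below 0.009 m and distance between clip1_mid and hole0 below 0.007 m and angle between the x axis of clip1_grip and the x axis of hole0, either way round below 0.3 rad) or (horizontal distance between spool2_mid and seat0 below 0.007 m and distance between spool2_mid and seat0 below 0.009 m and distance between clip2_mid and hole0 below 0.007 m and angle between the x axis of clip2_grip and the x axis of hole0, either way round below 0.3 rad) or (horizontal distance between spool2_mid and seat1 below 0.007 m and distance between spool2_mid and seat1 below 0.009 m and distance between clip0_mid and hole1 below 0.007 m and angle between the x axis of clip0_grip and the x axis of hole1, either way round below 0.3 rad) or (horizontal distance between spool2_mid and seat1 below 0.007 m and distance between spool2_mid and seat1 below 0.009 m and distance between clip1_mid and hole1 below 0.007 m and angle between the x axis of clip1_grip and the x axis of hole1, either way round below 0.3 rad) or (horizontal distance between spool2_mid and seat1 below 0.007 m and distance between spool2_mid and seat1 below 0.009 m and distance between clip2_mid and hole1 below 0.007 m and angle between the x axis of clip2_grip and the x axis of hole1, either way round below 0.3 rad) or (horizontal distance between spool2_mid and seat2 below 0.007 m and distance between spool2_mid and seat2 below 0.009 m and distance between clip0_mid and hole2 below 0.007 m and angle between the x axis of clip0_grip and the x axis of hole2, either way round below 0.3 rad) or (horizontal distance between spool2_mid and seat2 below 0.007 m and distance between spool2_mid and seat2 below 0.009 m and distance between clip1_mid and hole2 below 0.007 m and angle between the x axis of clip1_grip and the x axis of hole2, either way round below 0.3 rad) or (horizontal distance between spool2_mid and seat2 below 0.007 m and distance between spool2_mid and seat2 below 0.009 m and distance between clip2_mid and hole2 below 0.007 m and angle between the x axis of clip2_grip and the x axis of hole2, either way round below 0.3 rad))), for 0.2 s.
3. the case's lid is shut (value of joint lid below 0.06 rad), for 0.2 s.
At the end, for the whole second after the job is handed in: Each present spool is seated on a spindle (7 mm sideways, 9 mm in all), an R-clip home in that spindle's hole (leg point within 7 mm of its middle, leg within 0.3 rad of its axis); other clips lie in the case; lid shut (under 0.06 rad); all at rest (all of step 2 and ((x of clip0_grip in the frame of case between -0.08 and 0.08 m and y of clip0_grip in the frame of case between -0.13 and 0.13 m and z of clip0_grip in the frame of case between 0 and 0.04 m) or (horizontal distance between spool0_mid and seat0 below 0.007 m and distance between spool0_mid and seat0 below 0.009 m and distance between clip0_mid and hole0 below 0.007 m and angle between the x axis of clip0_grip and the x axis of hole0, either way round below 0.3 rad) or (horizontal distance between spool1_mid and seat0 below 0.007 m and distance between spool1_mid and seat0 below 0.009 m and distance between clip0_mid and hole0 below 0.007 m and angle between the x axis of clip0_grip and the x axis of hole0, either way round below 0.3 rad) or (horizontal distance between spool2_mid and seat0 below 0.007 m and distance between spool2_mid and seat0 below 0.009 m and distance between clip0_mid and hole0 below 0.007 m and angle between the x axis of clip0_grip and the x axis of hole0, either way round below 0.3 rad) or (horizontal distance between spool0_mid and seat1 below 0.007 m and distance between spool0_mid and seat1 below 0.009 m and distance between clip0_mid and hole1 below 0.007 m and angle between the x axis of clip0_grip and the x axis of hole1, either way round below 0.3 rad) or (horizontal distance between spool1_mid and seat1 below 0.007 m and distance between spool1_mid and seat1 below 0.009 m and distance between clip0_mid and hole1 below 0.007 m and angle between the x axis of clip0_grip and the x axis of hole1, either way round below 0.3 rad) or (horizontal distance between spool2_mid and seat1 below 0.007 m and distance between spool2_mid and seat1 below 0.009 m and distance between clip0_mid and hole1 below 0.007 m and angle between the x axis of clip0_grip and the x axis of hole1, either way round below 0.3 rad) or (horizontal distance between spool0_mid and seat2 below 0.007 m and distance between spool0_mid and seat2 below 0.009 m and distance between clip0_mid and hole2 below 0.007 m and angle between the x axis of clip0_grip and the x axis of hole2, either way round below 0.3 rad) or (horizontal distance between spool1_mid and seat2 below 0.007 m and distance between spool1_mid and seat2 below 0.009 m and distance between clip0_mid and hole2 below 0.007 m and angle between the x axis of clip0_grip and the x axis of hole2, either way round below 0.3 rad) or (horizontal distance between spool2_mid and seat2 below 0.007 m and distance between spool2_mid and seat2 below 0.009 m and distance between clip0_mid and hole2 below 0.007 m and angle between the x axis of clip0_grip and the x axis of hole2, either way round below 0.3 rad)) and ((x of clip1_grip in the frame of case between -0.08 and 0.08 m and y of clip1_grip in the frame of case between -0.13 and 0.13 m and z of clip1_grip in the frame of case between 0 and 0.04 m) or (horizontal distance between spool0_mid and seat0 below 0.007 m and distance between spool0_mid and seat0 below 0.009 m and distance between clip1_mid and hole0 below 0.007 m and angle between the x axis of clip1_grip and the x axis of hole0, either way round below 0.3 rad) or (horizontal distance between spool1_mid and seat0 below 0.007 m and distance between spool1_mid and seat0 below 0.009 m and distance between clip1_mid and hole0 below 0.007 m and angle between the x axis of clip1_grip and the x axis of hole0, either way round below 0.3 rad) or (horizontal distance between spool2_mid and seat0 below 0.007 m and distance between spool2_mid and seat0 below 0.009 m and distance between clip1_mid and hole0 below 0.007 m and angle between the x axis of clip1_grip and the x axis of hole0, either way round below 0.3 rad) or (horizontal distance between spool0_mid and seat1 below 0.007 m and distance between spool0_mid and seat1 below 0.009 m and distance between clip1_mid and hole1 below 0.007 m and angle between the x axis of clip1_grip and the x axis of hole1, either way round below 0.3 rad) or (horizontal distance between spool1_mid and seat1 below 0.007 m and distance between spool1_mid and seat1 below 0.009 m and distance between clip1_mid and hole1 below 0.007 m and angle between the x axis of clip1_grip and the x axis of hole1, either way round below 0.3 rad) or (horizontal distance between spool2_mid and seat1 below 0.007 m and distance between spool2_mid and seat1 below 0.009 m and distance between clip1_mid and hole1 below 0.007 m and angle between the x axis of clip1_grip and the x axis of hole1, either way round below 0.3 rad) or (horizontal distance between spool0_mid and seat2 below 0.007 m and distance between spool0_mid and seat2 below 0.009 m and distance between clip1_mid and hole2 below 0.007 m and angle between the x axis of clip1_grip and the x axis of hole2, either way round below 0.3 rad) or (horizontal distance between spool1_mid and seat2 below 0.007 m and distance between spool1_mid and seat2 below 0.009 m and distance between clip1_mid and hole2 below 0.007 m and angle between the x axis of clip1_grip and the x axis of hole2, either way round below 0.3 rad) or (horizontal distance between spool2_mid and seat2 below 0.007 m and distance between spool2_mid and seat2 below 0.009 m and distance between clip1_mid and hole2 below 0.007 m and angle between the x axis of clip1_grip and the x axis of hole2, either way round below 0.3 rad)) and ((x of clip2_grip in the frame of case between -0.08 and 0.08 m and y of clip2_grip in the frame of case between -0.13 and 0.13 m and z of clip2_grip in the frame of case between 0 and 0.04 m) or (horizontal distance between spool0_mid and seat0 below 0.007 m and distance between spool0_mid and seat0 below 0.009 m and distance between clip2_mid and hole0 below 0.007 m and angle between the x axis of clip2_grip and the x axis of hole0, either way round below 0.3 rad) or (horizontal distance between spool1_mid and seat0 below 0.007 m and distance between spool1_mid and seat0 below 0.009 m and distance between clip2_mid and hole0 below 0.007 m and angle between the x axis of clip2_grip and the x axis of hole0, either way round below 0.3 rad) or (horizontal distance between spool2_mid and seat0 below 0.007 m and distance between spool2_mid and seat0 below 0.009 m and distance between clip2_mid and hole0 below 0.007 m and angle between the x axis of clip2_grip and the x axis of hole0, either way round below 0.3 rad) or (horizontal distance between spool0_mid and seat1 below 0.007 m and distance between spool0_mid and seat1 below 0.009 m and distance between clip2_mid and hole1 below 0.007 m and angle between the x axis of clip2_grip and the x axis of hole1, either way round below 0.3 rad) or (horizontal distance between spool1_mid and seat1 below 0.007 m and distance between spool1_mid and seat1 below 0.009 m and distance between clip2_mid and hole1 below 0.007 m and angle between the x axis of clip2_grip and the x axis of hole1, either way round below 0.3 rad) or (horizontal distance between spool2_mid and seat1 below 0.007 m and distance between spool2_mid and seat1 below 0.009 m and distance between clip2_mid and hole1 below 0.007 m and angle between the x axis of clip2_grip and the x axis of hole1, either way round below 0.3 rad) or (horizontal distance between spool0_mid and seat2 below 0.007 m and distance between spool0_mid and seat2 below 0.009 m and distance between clip2_mid and hole2 below 0.007 m and angle between the x axis of clip2_grip and the x axis of hole2, either way round below 0.3 rad) or (horizontal distance between spool1_mid and seat2 below 0.007 m and distance between spool1_mid and seat2 below 0.009 m and distance between clip2_mid and hole2 below 0.007 m and angle between the x axis of clip2_grip and the x axis of hole2, either way round below 0.3 rad) or (horizontal distance between spool2_mid and seat2 below 0.007 m and distance between spool2_mid and seat2 below 0.009 m and distance between clip2_mid and hole2 below 0.007 m and angle between the x axis of clip2_grip and the x axis of hole2, either way round below 0.3 rad)) and value of joint lid below 0.06 rad and linear speed of each of spool0, spool1, spool2, clip0, clip1, clip2 below 0.02 m/s); the robot touches nothing.
It fails at once if the meter is shifted by more than 30 mm (distance of meter from where it was at the start of the episode above 0.03 m).
It fails at once if the bottle is shifted by more than 30 mm (distance of bottle from where it was at the start of the episode above 0.03 m).
It fails at once if the jar is shifted by more than 30 mm (distance of jar from where it was at the start of the episode above 0.03 m).
Of spool0, spool1, spool2 only 2 to 3 are there at a start; the rules pass over those that are not, and their reading is None.
At some moment in a run one of spool0, spool1, spool2 may be knocked a few centimetres aside while the robot is not near it.
It also fails if it takes over 210 s, if anything falls off the work surface, if the arm or the gripper's body presses on something with over 40 N, if the wrist force passes 120 N, or if a joint passes its speed limit or range.

### The arm

A 6-joint arm with a two-finger parallel gripper is mounted at the origin on the work surface. World frame = base frame: x ahead of the robot, y to its left, z up, the work surface at z = 0. Lengths are in m, angles in degrees, forces in N, time in s.
With the tool pointing down it reaches from about 0.25 to 0.725 m from the base axis. Payload 9.7 kg.
Tool frame: the origin (TCP) lies where the fingers leave the gripper's body, on its centre line; the fingertips stand 73 mm ahead of it and the grasp point (between the pads) lies 54 mm ahead of it; z points along the fingers, y is the line along which they close (so a half turn about z gives the same grasp; the last joint's range is limited). The gripper opens to 85 mm and grips with 20 to 120 N. Pads are 22 mm wide; open, the fingers measure 114 mm over their backs; the gripper's body (76 mm by 85 mm) begins 54 mm behind the grasp point. The pads swing forward as they close: fully open they stand 13 mm farther back than shut.
Start: joints at [73.167, 4.979, 10.078, 95.1, 0, 90], TCP at [0.159, 0.526, 0.304] pointing down, gripper open.
Joint ranges: [-179.16, 179.16], [-48.56, 103.87], [-65.8, 70.77], [-126.05, 130.52], [-82.76, 87.17], [-180, 180]. Speed limits (degrees/s): [127.2, 127.2, 147.25, 180, 180, 180].

### API

Orientations are given as [roll, pitch, yaw] about the fixed x, y, z axes, in that order (R = Rz(yaw) Ry(pitch) Rx(roll)).
In Python, from workcell import sensors, imaging, bot gives the robot as it stands.
- The arm moves only by the tool apply_moves, never from a script. Its argument "rows" is a list of rows, each a list of 3 entries, a list of its own where there are three numbers: the shift along the tool's x, y, z in units of 10 cm (1.0 is 10 cm), then the turn, a rotation vector about the tool's x, y, z in units of 30 degrees (1.0 is 30 degrees), then the opening, from 0 (shut) to 1 (fully open). A call has 1 to 20 rows; each row is the pose to reach, as a shift and turn from the pose commanded when the call began, along the tool's axes at that moment; what a row does not reach only later rows make up. A row lasts 1/10 s, in which the tool goes at most 50 mm and 8.59 degrees, less where a joint would pass 70% of its speed; a pose out of reach is approached as far as the arm can. A call with a number of a shift or a turn outside -1 to 1 is refused whole. A call with a gripper value outside its range is refused whole. The fingers move at their own pace and stop on an object; "force" is the grip in N (left out, the last holds). Time passes only in rows, so rows that repeat a pose let the fingers close. It gives the time, the measured TCP pose, the force, the opening and the grip force at its end, in the units of the state.
- sensors.get_obs(): the state, without advancing time (a new reading comes with each control period).
- imaging.camera(name): name is "scene" or "top" or "wrist"; returns (picture, depth): 400x640x3 uint8, red, green, blue; 400x640 float32, m along the optical axis (not along the pixel's ray), 0 where there is no reading.
- imaging.get_calibration(name): a dict with "intrinsics" (3x3 intrinsics, pixels), "dist_coeffs" ([k1, k2, p1, p2, k3] as OpenCV has them; the pictures are not rectified), "world_from_camera" (4x4, takes a point from camera to world coordinates). Camera axes: x right, y down, z forward; pixel columns grow to the right and rows downward; lengths in m; the calibration is good to about 2 mm. A picture is of the moment at which its call begins: read the wrist's pose just before it. get_calibration takes no time and is no camera call; for the wrist camera it gives the pose at the moment of the call.
- bot.job_done(): hands the job in; it is judged then, once.
The state is a dict: "time": time; "q": joint angles; "qd": joint speeds; "joint_efforts": joint torques, N m; "ee_pos": TCP position; "tcp_rot": TCP orientation; "wrist_force": force on the tool from outside, world axes, zero at the start; "torque": the same for the moment, N m; "opening": finger opening in m; "grasp_force": force on a finger pad.
Only numpy, scipy, OpenCV 4.12 (cv2) and the standard library are available. Lean on these libraries where they do the work, as an engineer would, in place of code of your own. Each camera call takes 0.05 s, during which the arm holds its last target. There are 200 camera calls.

## Working session

There is one attempt and no reset: what is moved stays moved. The work goes in short steps, Python scripts to look and compute and a tool call to move; the robot and the scene stay as the last step left them, time stands still between calls to the robot, and variables do not carry over. Pictures are saved under pics/ and viewed, at most 16 in all, crops included, and the job is handed in when it is done.

Besides the shell and the picture viewer there is one more tool, called after ">>>" as name(argument=value, ...), one argument or row to a line, values as JSON. apply_moves: Moves the arm, as the interface text tells. Its arguments: {"type":"object","properties":{"rows":{"type":"array"},"force":{"type":"number"}},"required":["rows"]}

```bash
ls; mkdir -p pics; cat > h.py <<'E'
import numpy as np, cv2
from workcell import sensors, imaging, bot
from scipy.spatial.transform import Rotation as Rn
def cam(name):
    c=imaging.get_calibration(name); p,d=imaging.camera(name)
    K=np.array(c["intrinsics"],float);D=np.array(c["dist_coeffs"],float);T=np.array(c["world_from_camera"],float)
    return p,d,K,D,T
def cloud(d,K,D,T):
    h,w=d.shape; u,v=np.meshgrid(np.arange(w),np.arange(h))
    n=cv2.undistortPoints(np.stack([u,v],-1).reshape(-1,1,2).astype(np.float64),K,D).reshape(h,w,2)
    P=np.dstack([n[...,0]*d,n[...,1]*d,d])
    W=P@T[:3,:3].T+T[:3,3]; W[d<=0]=np.nan
    return W
def save(n,p): cv2.imwrite('pics/'+n,cv2.cvtColor(p,cv2.COLOR_RGB2BGR))
E
python3 - <<'E'
from h import *
o=sensors.get_obs(); print(o)
for n in("scene","top"):
    p,d,K,D,T=cam(n); save(n+'0.png',p); np.savez(n+'0.npz',p=p,d=d,K=K,D=D,T=T)
    print(n,K.tolist(),D.tolist(),T.round(3).tolist())
E
```

```text
pics
{'time': 0.0, 'q': array([7.31665099e+01, 5.01070459e+00, 1.00363653e+01, 9.50986547e+01,
       1.12128169e-03, 9.00007065e+01]), 'qd': array([-0.01950569, -0.05904266,  0.03692603, -0.01941   , -0.03306334,
       -0.07539789]), 'joint_efforts': array([ 1.12700134e-03, -5.20387781e+01,  4.64807045e+01,  1.62716018e-02,
        1.62190236e-04,  3.26765708e-06]), 'ee_pos': array([0.15923677, 0.52631998, 0.30320391]), 'tcp_rot': array([-1.79927006e+02, -1.12038068e-03,  1.63165802e+02]), 'wrist_force': array([ 0.05251583,  0.80325551, -0.12141105]), 'torque': array([-0.05769997, -0.03537741,  0.01821209]), 'grasp_force': 0.0, 'opening': 0.0851974738847108}
scene [[428.5812932905925, 0.0, 318.58644211673953], [0.0, 428.5812932905925, 191.83975001358053], [0.0, 0.0, 1.0]] [-0.057335529510384994, 0.0, 0.0, 0.0, 0.0] [[0.298, 0.598, -0.744, 1.417], [0.955, -0.183, 0.236, -0.258], [0.005, -0.78, -0.625, 0.757], [0.0, 0.0, 0.0, 1.0]]
top [[378.1377210819459, 0.0, 317.4988172982038], [0.0, 378.1377210819459, 199.01500286733818], [0.0, 0.0, 1.0]] [-0.09010238328435341, 0.0, 0.0, 0.0, 0.0] [[0.075, -0.965, 0.25, 0.369], [-0.997, -0.074, 0.015, -0.014], [0.004, -0.25, -0.968, 1.047], [0.0, 0.0, 0.0, 1.0]]
```

View pics/scene0.png

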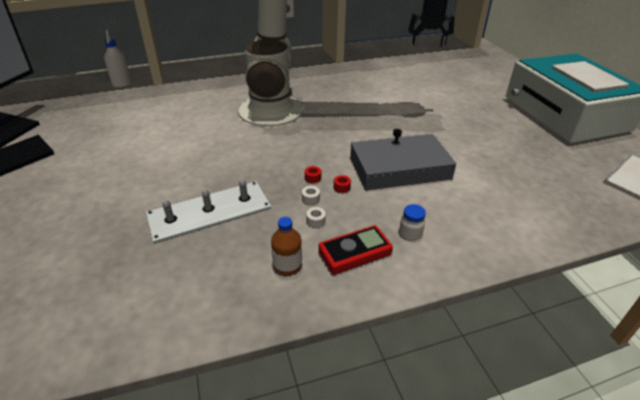

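View pics/top0.png

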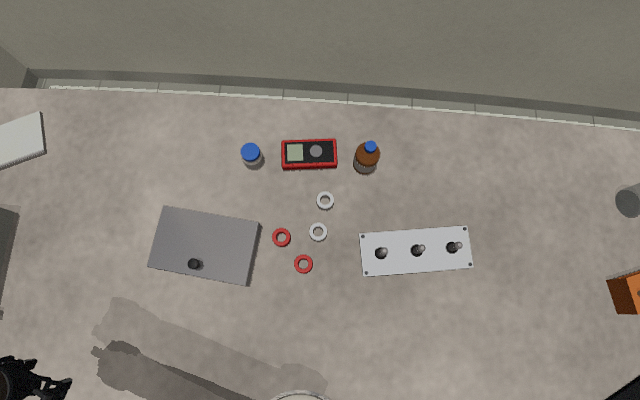

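The scene and top pictures show two white spools (top: 325,200 and 318,232), two red look-alike rings (282,237 and 303,264), and the white jar (251,155). The rig spindles are at 381/418/453,~250, and the case is at ~205,245 with its knob at 195,264. The only white rings are the two spools, so those are my choice. Next I measure and check them in a crop.

```bash
python3 - <<'E'
from h import *
z=np.load('top0.npz'); p,d=z['p'],z['d']; W=cloud(d,z['K'],z['D'],z['T'])
cv2.imwrite('pics/crop0.png',cv2.cvtColor(cv2.resize(p[120:300,140:480],None,fx=2.35,fy=2.35,interpolation=cv2.INTER_CUBIC),cv2.COLOR_RGB2BGR))
hsv=cv2.cvtColor(p,cv2.COLOR_RGB2HSV)
def stat(name,m):
    P=W[m&np.isfinite(W[...,2])]; print(name,len(P),'med',np.median(P,0).round(4),'min',np.percentile(P,2,0).round(4),'max',np.percentile(P,98,0).round(4))
def box(u0,v0,u1,v1):
    m=np.zeros(d.shape,bool); m[v0:v1,u0:u1]=1; return m
Z=W[...,2]; print('table',np.nanmedian(Z[300:330,330:500]))
for n,(u,v) in dict(sA=(325,200),sB=(318,232),rA=(282,237),rB=(303,264)).items():
    m=box(u-14,v-14,u+14,v+14)&(Z>.02); P=W[m]; c,r=cv2.minEnclosingCircle(P[:,:2].astype(np.float32)); stat(n,m); print('  circ',c,r)
for n,b in dict(jar=(235,135,268,170),bottle=(350,135,385,178),meter=(275,130,342,175)).items(): stat(n,box(*b)&(Z>.02))
m=box(140,195,270,295)&(Z>.048)&(Z<.075); P=W[m]; print('lid',cv2.minAreaRect((P[:,:2]*1000).astype(np.float32)),np.median(P[:,2]))
m=box(140,195,270,295)&(Z>.085); stat('knob',m)
m=box(350,215,485,285)&(Z>.006)&(Z<.02); P=W[m]; print('plate',cv2.minAreaRect((P[:,:2]*1000).astype(np.float32)),np.median(P[:,2]))
for i,u in enumerate((382,418,454)):
    m=box(u-16,230,u+16,268)&(Z>.05); stat('sp%d'%i,m)
    if m.any(): print(cv2.minEnclosingCircle(W[m][:,:2].astype(np.float32)))
E
```

```text
table -0.0003886151419296713
sA 183 med [ 0.6291 -0.0181  0.0292] min [ 0.6074 -0.0414  0.0209] max [0.6533 0.0036 0.0331]
  circ (0.6304851174354553, -0.0187896266579628) 0.024806471541523933
sB 176 med [ 0.5428 -0.0051  0.0296] min [ 0.5203 -0.0281  0.0238] max [0.5644 0.0178 0.0336]
  circ (0.543390691280365, -0.005589157808572054) 0.02477995492517948
rA 198 med [0.5199 0.094  0.0299] min [0.4969 0.0714 0.0214] max [0.5434 0.1171 0.0333]
  circ (0.5206170082092285, 0.09381978958845139) 0.025180138647556305
rB 198 med [0.453  0.0282 0.0294] min [0.4294 0.0055 0.024 ] max [0.4768 0.0506 0.0339]
  circ (0.45321378111839294, 0.027781721204519272) 0.025197014212608337
jar 452 med [0.7328 0.1944 0.0734] min [0.713  0.17   0.0229] max [0.7641 0.2225 0.0781]
bottle 660 med [ 0.7404 -0.1212  0.0961] min [ 0.7215 -0.1543  0.0254] max [ 0.7714 -0.0929  0.1415]
meter 1591 med [0.762  0.0368 0.0344] min [ 0.721  -0.0392  0.0239] max [0.8083 0.1138 0.0421]
lid ((479.0371398925781, 295.734375), (272.6638488769531, 172.25125122070312), 84.45586395263672) 0.058426634698419966
knob 102 med [0.4233 0.2987 0.1007] min [0.4109 0.2888 0.0891] max [0.4358 0.3115 0.105 ]
plate ((499.01824951171875, -270.48223876953125), (152.590576171875, 335.572021484375), 6.648432731628418) 0.011831232099493993
sp0 54 med [ 0.4975 -0.1804  0.0683] min [ 0.4886 -0.1894  0.0523] max [ 0.5065 -0.1721  0.0736]
((0.4981532394886017, -0.18184101581573486), 0.010260255075991154)
sp1 61 med [ 0.5107 -0.2772  0.0682] min [ 0.5025 -0.2889  0.0506] max [ 0.5215 -0.2693  0.073 ]
((0.5126469135284424, -0.279527872800827), 0.010936424136161804)
sp2 59 med [ 0.5249 -0.3755  0.0683] min [ 0.5176 -0.3874  0.0508] max [ 0.5335 -0.3692  0.0739]
((0.5262469053268433, -0.37870386242866516), 0.010328134521842003)
```

View pics/crop0.png

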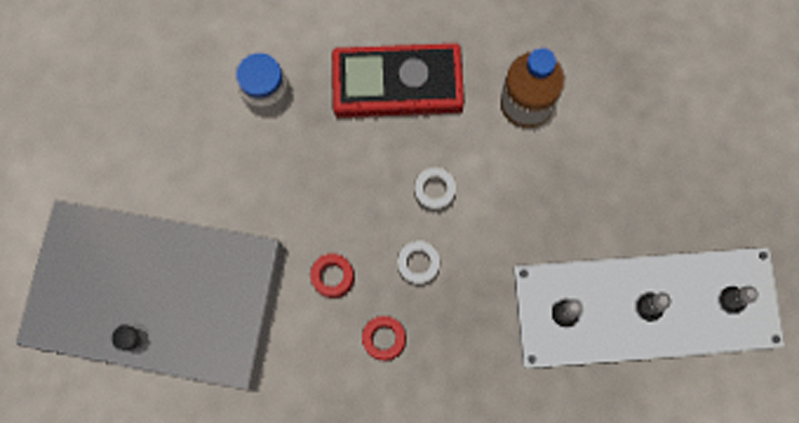

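The crop confirms it: white plain rings at crop (435,188) and (419,262) are the spools; the red ones at (332,275) and (384,338) are left alone. Case yaw is about -5.5°, rig yaw about +8°. Next I plan the approach to the knob.

```bash
cat >> h.py <<'E'
def plan(targets,start=None):
    """targets: list of (TCP pos, rpy). prints shift/turn in move units for successive calls"""
    if start is None:
        o=sensors.get_obs(); start=(o['ee_pos'],o['tcp_rot'])
    p=np.array(start[0],float); R=Rn.from_euler('xyz',start[1],degrees=True)
    for tp,tr in targets:
        tp=np.array(tp,float); tR=Rn.from_euler('xyz',tr,degrees=True)
        while True:
            s=R.inv().apply(tp-p)*10; t=(R.inv()*tR).as_rotvec(degrees=True)/30
            k=max(1,np.ceil(np.abs(s).max()-.02),np.ceil(np.abs(t).max()-.02))
            sh=s/k; tu=t/k; print(sh.round(3).tolist(),tu.round(3).tolist(), '' if k==1 else '(1/%d)'%k)
            p=p+R.apply(sh)/10; R=R*Rn.from_rotvec(tu*30,degrees=True)
            if k==1: break
E
python3 - <<'E'
from h import *
plan([([.424,.3,.24],[180,0,174.5]),([.424,.3,.1475],[180,0,174.5])])
E
```

```text
[-0.797, -0.35, 0.159] [-0.001, -0.0, -0.094] (1/4)
[-0.779, -0.389, 0.158] [-0.001, -0.0, -0.094] (1/3)
[-0.759, -0.427, 0.158] [-0.001, -0.0, -0.094] (1/2)
[-0.737, -0.464, 0.158] [-0.001, -0.0, -0.094] 
[-0.0, -0.0, 0.925] [0.0, -0.0, -0.0]
```

>>> apply_moves(
  rows=[
    [[-0.8,-0.35,0.16],[0,0,-0.1],1],
    [[-0.8,-0.35,0.16],[0,0,-0.1],1],
    [[-0.8,-0.35,0.16],[0,0,-0.1],1],
  ],
)

```text
time: 0.4
ee_pos: [0.2279, 0.4674, 0.2869]
tcp_rot: [-179.9, 0.0, 166.0]
wrist_force: [-0.4, 0.4, 0.5]
opening: 0.0854
grasp_force: 0.0
```

>>> apply_moves(
  rows=[
    [[-0.78,-0.39,0.16],[0,0,-0.09],1],
    [[-0.78,-0.39,0.16],[0,0,-0.09],1],
    [[-0.78,-0.39,0.16],[0,0,-0.09],1],
  ],
)

```text
time: 0.7
ee_pos: [0.2941, 0.4111, 0.2709]
tcp_rot: [-179.9, -0.0, 168.7]
wrist_force: [-0.1, -0.3, -0.3]
opening: 0.0853
grasp_force: 0.0
```

>>> apply_moves(
  rows=[
    [[-0.76,-0.43,0.16],[0,0,-0.09],1],
    [[-0.76,-0.43,0.16],[0,0,-0.09],1],
    [[-0.76,-0.43,0.16],[0,0,-0.09],1],
  ],
)

```text
time: 1.0
ee_pos: [0.3601, 0.3546, 0.2548]
tcp_rot: [-179.9, -0.0, 171.4]
wrist_force: [-0.5, 0.1, 0.1]
opening: 0.0859
grasp_force: 0.0
```

>>> apply_moves(
  rows=[
    [[-0.74,-0.46,0.16],[0,0,-0.09],1],
    [[-0.74,-0.46,0.16],[0,0,-0.09],1],
    [[-0.74,-0.46,0.16],[0,0,-0.09],1],
    [[-0.74,-0.46,0.16],[0,0,-0.09],1],
  ],
)

```text
time: 1.4
ee_pos: [0.4246, 0.3004, 0.2398]
tcp_rot: [180.0, -0.0, 174.2]
wrist_force: [-1.0, -0.1, 0.3]
opening: 0.0856
grasp_force: 0.0
```

>>> apply_moves(
  rows=[
    [[0,0,0.5],[0,0,0],1],
    [[0,0,0.92],[0,0,0],1],
    [[0,0,0.92],[0,0,0],1],
    [[0,0,0.92],[0,0,0],0],
    [[0,0,0.92],[0,0,0],0],
    [[0,0,0.92],[0,0,0],0],
    [[0,0,0.92],[0,0,0],0],
    [[0,0,0.92],[0,0,0],0],
    [[0,0,0.92],[0,0,0],0],
    [[0,0,0.92],[0,0,0],0],
    [[0,0,0.92],[0,0,0],0],
  ],
  force=30,
)

```text
time: 2.5
ee_pos: [0.4254, 0.3009, 0.1498]
tcp_rot: [179.8, 0.1, 174.3]
wrist_force: [-0.8, 3.5, 6.4]
opening: 0.0263
grasp_force: 29.1
```

>>> apply_moves(
  rows=[
    [[-0.1,0,-0.24],[0,0,0],0],
    [[-0.23,0,-0.45],[0,0,0],0],
    [[-0.4,0,-0.64],[0,0,0],0],
    [[-0.61,0,-0.8],[0,0,0],0],
    [[-0.83,0,-0.92],[0,0,0],0],
    [[-1,0,-0.98],[0,0,0],0],
    [[-1,0,-0.98],[0,0,0],0],
  ],
)

```text
time: 3.2
ee_pos: [0.5262, 0.2909, 0.248]
tcp_rot: [179.8, 0.1, 174.2]
wrist_force: [-1.8, 6.7, 5.9]
opening: 0.0266
grasp_force: 31.3
```

>>> apply_moves(
  rows=[
    [[-0.25,0,-0.05],[0,0,0],0],
    [[-0.5,0,-0.05],[0,0,0],0],
    [[-0.76,0,-0.01],[0,0,0],0],
    [[-1,0,0.08],[0,0,0],0],
    [[-1,0,0.08],[0,0,0],0],
  ],
)

```text
time: 3.7
ee_pos: [0.6274, 0.2809, 0.239]
tcp_rot: [179.7, 0.3, 174.2]
wrist_force: [5.2, 8.2, 7.6]
opening: 0.0264
grasp_force: 32.7
```

>>> apply_moves(
  rows=[
    [[-0.07,0,0.03],[0,0,0],0],
    [[-0.13,0,0.07],[0,0,0],0],
    [[-0.13,0,0.07],[0,0,0],0],
    [[-0.13,0,0.07],[0,0,0],0],
  ],
)

```text
time: 4.1
ee_pos: [0.6354, 0.2803, 0.2347]
tcp_rot: [179.7, 0.0, 174.4]
wrist_force: [-12.8, 5.3, 18.1]
opening: 0.0265
grasp_force: 33.8
```

```bash
python3 - <<'E'
from h import *
o=sensors.get_obs(); print(o['ee_pos'],o['q'].round(1),o['wrist_force'].round(1),o['opening'])
p,d,K,D,T=cam('top'); save('top1.png',p[130:310,120:480])
W=cloud(d,K,D,T); print('max z lid',np.nanmax(W[150:300,140:270,2]))
E
```

```text
[0.6354303  0.28025081 0.23472995] [23.7 24.8 26.3 91.4  0.2 29.4] [-12.8   5.3  18.1] 0.02645456093061918
max z lid 0.6323106071296082
```

>>> apply_moves(
  rows=[
    [[0,0,0],[0,0,0],1],
    [[0,0,0],[0,0,0],1],
    [[0,0,0],[0,0,0],1],
    [[0,0,0],[0,0,0],1],
    [[0,0,0],[0,0,0],1],
    [[0,0,-0.5],[0,0,0],1],
    [[0,0,-0.8],[0,0,0],1],
    [[0,0,-0.8],[0,0,0],1],
  ],
)

```text
time: 4.95
ee_pos: [0.6373, 0.2788, 0.3162]
tcp_rot: [179.8, 0.4, 174.3]
wrist_force: [0.8, -0.2, 0.8]
opening: 0.0854
grasp_force: 0.0
```

>>> apply_moves(
  rows=[
    [[0.6,-1,0],[0,0,0],1],
    [[0.6,-1,0],[0,0,0],1],
    [[0.6,-1,0],[0,0,0],1],
  ],
)

```text
time: 5.25
ee_pos: [0.5649, 0.1826, 0.3102]
tcp_rot: [-179.9, -0.1, 174.2]
wrist_force: [0.6, 0.7, 0.4]
opening: 0.0854
grasp_force: 0.0
```

>>> apply_moves(
  rows=[
    [[0.2,-1,0],[0,0,0],1],
    [[0.2,-1,0],[0,0,0],1],
    [[0.2,-1,0],[0,0,0],1],
  ],
)

```text
time: 5.55
ee_pos: [0.5357, 0.0837, 0.3114]
tcp_rot: [-179.9, 0.0, 174.0]
wrist_force: [0.2, 0.0, 0.4]
opening: 0.0857
grasp_force: 0.0
```

>>> apply_moves(
  rows=[
    [[0,-1,0.2],[0,0,0],1],
    [[0,-1,0.2],[0,0,0],1],
    [[0,-1,0.2],[0,0,0],1],
    [[0,-1,0.2],[0,0,0],1],
  ],
)

```text
time: 5.95
ee_pos: [0.5272, -0.0125, 0.2905]
tcp_rot: [180.0, -0.0, 174.1]
wrist_force: [0.4, 0.4, -0.1]
opening: 0.0853
grasp_force: 0.0
```

```bash
python3 - <<'E'
from h import *
o=sensors.get_obs(); print(o['ee_pos'],o['tcp_rot'])
p,d,K,D,T=cam('top'); np.savez('top1.npz',p=p,d=d,K=K,D=D,T=T)
q,d2,K2,D2,T2=cam('wrist'); np.savez('w1.npz',p=q,d=d2,K=K2,D=D2,T=T2); print(T2.round(3).tolist(),K2.tolist(),D2.tolist())
a=cv2.resize(p[140:320,130:290],None,fx=2.2,fy=2.2,interpolation=cv2.INTER_CUBIC); b=cv2.resize(q,None,fx=.68,fy=.68)
h=max(a.shape[0],b.shape[0]); c=np.zeros((h,a.shape[1]+b.shape[1],3),np.uint8); c[:a.shape[0],:a.shape[1]]=a; c[:b.shape[0],a.shape[1]:]=b
save('v2.png',c); print(c.shape)
E
```

```text
[ 0.52717244 -0.01250582  0.29045697] [ 1.79985049e+02 -3.26495361e-02  1.74130493e+02]
[[0.101, 0.957, 0.272, 0.458], [0.995, -0.098, -0.026, -0.004], [0.002, 0.274, -0.962, 0.36], [0.0, 0.0, 0.0, 1.0]] [[311.3670617717137, 0.0, 313.9079472140774], [0.0, 311.3670617717137, 200.0767186707129], [0.0, 0.0, 1.0]] [-0.048318957966209546, 0.0, 0.0, 0.0, 0.0]
(396, 787, 3)
```

View pics/v2.png

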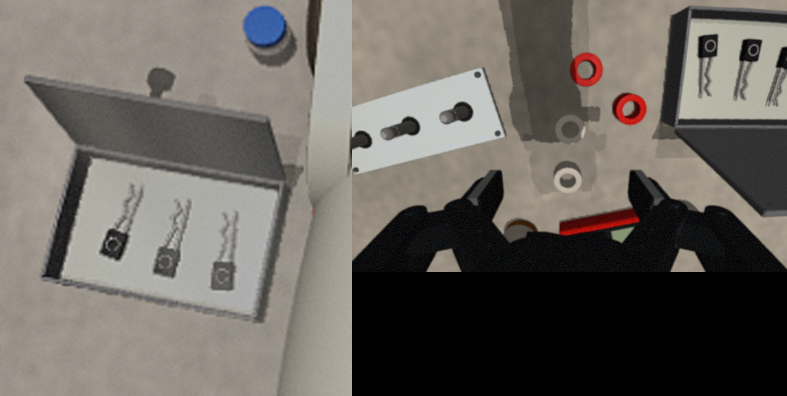

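Lid is fully open. The three clips lie at crop (113,243), (166,262) and (223,276) with their legs toward the hinge. The wrist view shows both spools at (568,178) and (571,128), and the spindles on the left. Next I locate spools, clips and spindles from these.

```bash
python3 - <<'E'
from h import *
z=np.load('w1.npz'); p,W=z['p'],cloud(z['d'],z['K'],z['D'],z['T'])
def circ(P,n):
    P=P[np.isfinite(P[:,2])]; c,r=cv2.minEnclosingCircle(P[:,:2].astype(np.float32)); print(n,len(P),np.round(c,4),round(r,4),'mean',P.mean(0).round(4))
Z=W[...,2]
hsv=cv2.cvtColor(p,cv2.COLOR_RGB2HSV); white=hsv[...,1]<60
for n,c in dict(sA=(.6305,-.0188),sB=(.5434,-.0056)).items():
    m=white&(np.hypot(W[...,0]-c[0],W[...,1]-c[1])<.035)&(Z>.026)&(Z<.034); circ(W[m],n)
for n,c in dict(sp0=(.498,-.181),sp1=(.512,-.279),sp2=(.526,-.378)).items():
    m=(np.hypot(W[...,0]-c[0],W[...,1]-c[1])<.02)&(Z>.066)
    if m.sum(): circ(W[m],n)
z=np.load('top1.npz'); p,W=z['p'],cloud(z['d'],z['K'],z['D'],z['T']); Z=W[...,2]
hsv=cv2.cvtColor(p,cv2.COLOR_RGB2HSV)
# table plane in case frame
yaw=np.deg2rad(-5.55); C=np.array([.479,.2957]); R=np.array([[np.cos(yaw),-np.sin(yaw)],[np.sin(yaw),np.cos(yaw)]])
q=(W[...,:2]-C)@R
ins=(abs(q[...,0])<.075)&(abs(q[...,1])<.125)
m=(ins&(p.max(-1)<125)&(Z<.03)).astype(np.uint8)
n,l,s,_=cv2.connectedComponentsWithStats(cv2.morphologyEx(m,cv2.MORPH_OPEN,np.ones((5,5))))
print('floor',np.median(Z[ins]))
for i in range(1,n):
    mm=l==i
    if s[i,4]<25: continue
    print('blob',s[i],W[mm].mean(0).round(4), cv2.minAreaRect((W[mm][:,:2]*1000).astype(np.float32)))
E
```

```text
sA 853 [ 0.6318 -0.0182] 0.025 mean [ 0.6312 -0.0183  0.0289]
sB 1076 [ 0.5425 -0.0054] 0.0249 mean [ 0.5417 -0.0054  0.0291]
sp0 255 [ 0.4965 -0.1797] 0.0095 mean [ 0.4966 -0.1784  0.0691]
sp1 218 [ 0.511  -0.2779] 0.0099 mean [ 0.5106 -0.2766  0.0689]
floor 0.005712760496036529
blob [176 246  12  11 100] [0.4587 0.3624 0.0162] ((459.6001892089844, 364.845703125), (28.373294830322266, 31.038650512695312), 3.0288991928100586)
blob [200 258  10   8  65] [0.4358 0.2963 0.0157] ((436.58935546875, 296.4046936035156), (19.251306533813477, 25.021106719970703), 3.9446117877960205)
blob [227 263   9   9  53] [0.4283 0.2209 0.0167] ((427.8497314453125, 221.26126098632812), (21.543424606323242, 22.51642417907715), 3.8590264320373535)
```

```bash
python3 - <<'E'
from h import *
r=[180,0,174]
plan([([.631,-.0185,.17],r),([.631,-.0185,.078],r),([.631,-.0185,.18],r),([.5115,-.2785,.18],r),([.5115,-.2785,.092],r)])
E
```

```text
[-0.519, 0.014, 0.605] [0.0, 0.0, 0.005] (1/2)
[-0.519, 0.015, 0.605] [0.0, 0.0, 0.005] 
[-0.0, -0.0, 0.92] [-0.0, -0.0, 0.0] 
[0.0, 0.0, -1.02] [0.0, 0.0, 0.0] 
[0.306, -0.904, -0.0] [0.0, 0.0, 0.0] (1/3)
[0.306, -0.904, -0.0] [0.0, 0.0, 0.0] (1/2)
[0.306, -0.904, -0.0] [0.0, 0.0, 0.0] 
[0.0, -0.0, 0.88] [0.0, 0.0, 0.0]
```

>>> apply_moves(
  rows=[
    [[-0.52,0.015,0.4],[0,0,0],1],
    [[-0.52,0.015,0.6],[0,0,0],1],
    [[-0.52,0.015,0.6],[0,0,0],1],
  ],
)

```text
time: 6.35
ee_pos: [0.5792, -0.0139, 0.2262]
tcp_rot: [-180.0, -0.4, 174.4]
wrist_force: [-0.8, 0.2, 0.1]
opening: 0.0852
grasp_force: 0.0
```

>>> apply_moves(
  rows=[
    [[-0.52,0.015,0.4],[0,0,0],1],
    [[-0.52,0.015,0.6],[0,0,0],1],
    [[-0.52,0.015,0.6],[0,0,0],1],
  ],
)

```text
time: 6.65
ee_pos: [0.6304, -0.0179, 0.1676]
tcp_rot: [-180.0, -0.3, 174.4]
wrist_force: [-0.3, -0.3, -0.5]
opening: 0.0854
grasp_force: 0.0
```

>>> apply_moves(
  rows=[
    [[0,0,0.5],[0,0,0],1],
    [[0,0,0.9],[0,0,0],1],
    [[0,0,0.93],[0,0,0],1],
    [[0,0,0.93],[0,0,0],0.3],
    [[0,0,0.93],[0,0,0],0.3],
    [[0,0,0.93],[0,0,0],0.3],
    [[0,0,0.93],[0,0,0],0.3],
    [[0,0,0.93],[0,0,0],0.3],
  ],
  force=40,
)

```text
time: 7.45
ee_pos: [0.6324, -0.019, 0.082]
tcp_rot: [180.0, 0.3, 174.3]
wrist_force: [-2.0, 2.0, 9.6]
opening: 0.0488
grasp_force: 40.3
```

>>> apply_moves(
  rows=[
    [[0,0,-0.4],[0,0,0],0.3],
    [[0,0,-0.8],[0,0,0],0.3],
    [[0,0,-1],[0,0,0],0.3],
    [[0,0,-1],[0,0,0],0.3],
  ],
)

```text
time: 7.85
ee_pos: [0.6326, -0.0192, 0.184]
tcp_rot: [180.0, 0.5, 174.3]
wrist_force: [0.5, -1.0, -1.1]
opening: 0.049
grasp_force: 42.3
```

>>> apply_moves(
  rows=[
    [[0.31,-0.9,0],[0,0,0],0.3],
    [[0.31,-0.9,0],[0,0,0],0.3],
    [[0.31,-0.9,0],[0,0,0],0.3],
  ],
)

```text
time: 8.15
ee_pos: [0.5892, -0.1093, 0.1779]
tcp_rot: [-179.9, -0.0, 174.0]
wrist_force: [0.9, 0.3, -1.0]
opening: 0.0489
grasp_force: 42.3
```

>>> apply_moves(
  rows=[
    [[0.31,-0.9,0],[0,0,0],0.3],
    [[0.31,-0.9,0],[0,0,0],0.3],
    [[0.31,-0.9,0],[0,0,0],0.3],
  ],
)

```text
time: 8.45
ee_pos: [0.5494, -0.1956, 0.1779]
tcp_rot: [-179.9, -0.0, 174.0]
wrist_force: [0.1, 0.0, -1.1]
opening: 0.0488
grasp_force: 42.4
```

>>> apply_moves(
  rows=[
    [[0.31,-0.9,0],[0,0,0],0.3],
    [[0.31,-0.9,0],[0,0,0],0.3],
    [[0.31,-0.9,0],[0,0,0],0.3],
    [[0.31,-0.9,0],[0,0,0],0.3],
    [[0.31,-0.9,0],[0,0,0],0.3],
  ],
)

```text
time: 8.95
ee_pos: [0.5118, -0.2777, 0.1777]
tcp_rot: [180.0, -0.0, 174.3]
wrist_force: [-0.2, -0.1, -1.5]
opening: 0.0488
grasp_force: 42.4
```

```bash
python3 - <<'E'
from h import *
o=sensors.get_obs(); print(o['ee_pos'],o['tcp_rot'])
p,d,K,D,T=cam('wrist'); save('v3.png',p); W=cloud(d,K,D,T); Z=W[...,2]; np.savez('w3.npz',p=p,d=d,K=K,D=D,T=T)
wh=(p.min(-1)>110)
m=wh&(Z>.12)&(Z<.15)&(np.hypot(W[...,0]-o['ee_pos'][0],W[...,1]-o['ee_pos'][1])<.04)
P=W[m]; print(m.sum(),P.mean(0),np.percentile(P,[1,99],0),cv2.minEnclosingCircle(P[:,:2].astype(np.float32)))
for c in ((.4965,-.18),(.511,-.278),(.526,-.376)):
    m=(np.hypot(W[...,0]-c[0],W[...,1]-c[1])<.02)&(Z>.062)&(Z<.08); print(c,m.sum(), W[m].mean(0).round(4) if m.any() else '', cv2.minEnclosingCircle(W[m][:,:2].astype(np.float32)) if m.sum()>4 else '')
E
```

```text
[ 0.51184387 -0.27774971  0.17773933] [ 1.79976805e+02 -4.81509438e-03  1.74298787e+02]
32 [ 0.49998454 -0.29539422  0.13120523] [[ 0.4960717  -0.31451551  0.12151664]
 [ 0.50345853 -0.25171706  0.14938233]] ((0.5003631711006165, -0.27987241744995117), 0.03477008640766144)
(0.4965, -0.18) 864 [ 0.4958 -0.1829  0.0683] ((0.49731937050819397, -0.1810096949338913), 0.010137412697076797)
(0.511, -0.278) 0  
(0.526, -0.376) 702 [ 0.524  -0.3759  0.068 ] ((0.5256056785583496, -0.378217875957489), 0.010204639285802841)
```

View pics/v3.png

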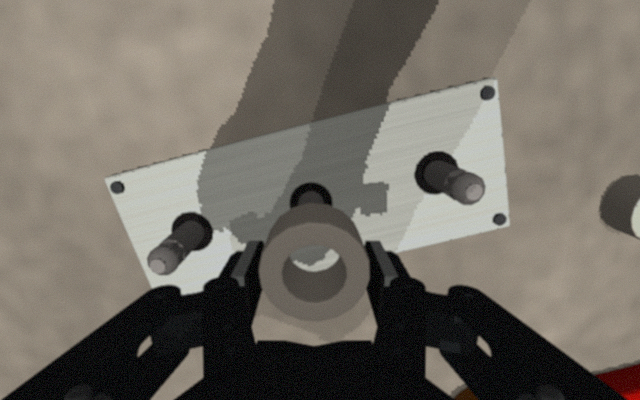

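The view shows the held spool at (315,275), gripped square between the fingers. Spindles 0 and 2 are visible at (465,187) and (163,265), and spindle 1 is behind the spool.

```bash
python3 - <<'E'
from h import *
z=np.load('w3.npz'); p=z['p'];W=cloud(z['d'],z['K'],z['D'],z['T']);Z=W[...,2]
m=np.zeros(Z.shape,bool); m[215:330,258:374]=1
Q=W[m&(Z>.09)&(Z<.16)]; h,e=np.histogram(Q[:,2],np.arange(.09,.16,.004)); print(h,e[0])
zt=np.percentile(Q[:,2],90); P=Q[abs(Q[:,2]-zt)<.004]
print(zt,len(P),P.mean(0),cv2.minEnclosingCircle(P[:,:2].astype(np.float32)))
plan([([.5115,-.2796,.1777],[180,0,174.3])])
E
```

```text
[   0   96  270  292  374  499  622  687 6220  204   84   28    0    0
    0    0    0] 0.09
0.12538904793230382 6529 [ 0.50971573 -0.2766717   0.12455262] ((0.5116512179374695, -0.2763913571834564), 0.027579760178923607)
[0.003, -0.021, 0.001] [0.001, -0.0, 0.001]
```

>>> apply_moves(
  rows=[
    [[0,-0.025,0],[0,0,0],0.3],
    [[0,-0.025,0.2],[0,0,0],0.3],
    [[0,-0.025,0.4],[0,0,0],0.3],
    [[0,-0.025,0.6],[0,0,0],0.3],
    [[0,-0.025,0.75],[0,0,0],0.3],
    [[0,-0.025,0.82],[0,0,0],0.3],
    [[0,-0.025,0.84],[0,0,0],0.3],
    [[0,-0.025,0.84],[0,0,0],0.3],
  ],
)

```text
time: 9.8
ee_pos: [0.5115, -0.2808, 0.0944]
tcp_rot: [-180.0, 0.0, 174.3]
wrist_force: [0.2, -1.0, -1.2]
opening: 0.0487
grasp_force: 42.4
```

Free descent, seated height. Release and go for the second spool.

>>> apply_moves(
  rows=[
    [[0,0,0],[0,0,0],0.85],
    [[0,0,0],[0,0,0],0.85],
    [[0,0,0],[0,0,0],0.85],
    [[0,0,0],[0,0,0],0.85],
    [[0,0,-0.4],[0,0,0],0.85],
    [[0,0,-0.9],[0,0,0],1],
    [[0,0,-1],[0,0,0],1],
    [[0,0,-1],[0,0,0],1],
  ],
)

```text
time: 10.6
ee_pos: [0.5121, -0.2815, 0.1965]
tcp_rot: [-179.9, 0.2, 174.3]
wrist_force: [0.3, -0.2, -0.9]
opening: 0.0849
grasp_force: 0.0
```

>>> apply_moves(
  rows=[
    [[0.1,0.9,-0.2],[0,0,0],1],
    [[0.1,0.9,-0.2],[0,0,0],1],
    [[0.1,0.9,-0.2],[0,0,0],1],
  ],
)

```text
time: 10.9
ee_pos: [0.5101, -0.187, 0.2135]
tcp_rot: [179.9, -0.0, 174.5]
wrist_force: [1.1, -0.1, 0.4]
opening: 0.0853
grasp_force: 0.0
```

>>> apply_moves(
  rows=[
    [[0,0.9,0],[0,0,0],1],
    [[0,0.9,0],[0,0,0],1],
    [[0,0.9,0],[0,0,0],1],
    [[0,0.9,0],[0,0,0],1],
  ],
)

```text
time: 11.3
ee_pos: [0.519, -0.1004, 0.2124]
tcp_rot: [-180.0, -0.1, 174.4]
wrist_force: [0.3, 0.2, -0.6]
opening: 0.0853
grasp_force: 0.0
```

```bash
python3 - <<'E'
from h import *
o=sensors.get_obs(); print(o['ee_pos'],o['tcp_rot'])
for nm in('wrist','top'):
    p,d,K,D,T=cam(nm); W=cloud(d,K,D,T); Z=W[...,2]; np.savez('w4%s.npz'%nm,p=p,d=d,K=K,D=D,T=T)
    hsv=cv2.cvtColor(p,cv2.COLOR_RGB2HSV)
    m=((Z>.024)&(Z<.034)&(hsv[...,1]<70)&(p.max(-1)>70)&(W[...,0]<.69)&(W[...,0]>.4)&(abs(W[...,1])<.13)).astype(np.uint8)
    n,l,s,c=cv2.connectedComponentsWithStats(m)
    for i in range(1,n):
        if s[i,4]>60:
            P=W[l==i]; print(nm,s[i],P.mean(0).round(4),cv2.minEnclosingCircle(P[:,:2].astype(np.float32)))
    m=(np.hypot(W[...,0]-.5115,W[...,1]+.2796)<.03)&(Z>.03)&(Z<.05)
    if m.sum()>10: print('seated',nm,W[m].mean(0),cv2.minEnclosingCircle(W[m][:,:2].astype(np.float32)))
E
```

```text
[ 0.51904671 -0.10043351  0.21240099] [-1.79993633e+02 -1.05622532e-01  1.74367375e+02]
wrist [ 397  184   58   55 1778] [ 0.5408 -0.0059  0.0289] ((0.5419217944145203, -0.005131521262228489), 0.025181395933032036)
seated wrist [ 0.50830143 -0.2727004   0.03980849] ((0.5108112096786499, -0.2797252833843231), 0.025622352957725525)
top [309 223  18  17 165] [ 0.5424 -0.0057  0.0296] ((0.5433446764945984, -0.005411046557128429), 0.02493993192911148)
seated top [ 0.5041906  -0.29536583  0.04112617] ((0.5062335133552551, -0.2904863655567169), 0.02168690785765648)
```

```bash
python3 - <<'E'
from h import *
r=[180,0,174.4]
plan([([.542,-.0055,.17],r),([.542,-.0055,.079],r),([.542,-.0055,.18],r),([.4973,-.181,.18],r)])
E
```

```text
[-0.132, 0.979, 0.428] [-0.0, -0.003, -0.005] 
[-0.0, -0.0, 0.91] [0.0, 0.0, 0.0] 
[-0.0, 0.0, -1.01] [-0.0, 0.0, 0.0] 
[0.137, -0.895, 0.0] [-0.0, -0.0, -0.0] (1/2)
[0.137, -0.895, 0.0] [-0.0, -0.0, -0.0]
```

>>> apply_moves(
  rows=[
    [[-0.13,0.98,0.43],[0,0,0],1],
    [[-0.13,0.98,0.43],[0,0,0],1],
    [[-0.13,0.98,0.43],[0,0,0],1],
    [[-0.13,0.98,0.43],[0,0,0],1],
  ],
)

```text
time: 11.8
ee_pos: [0.5418, -0.0046, 0.1695]
tcp_rot: [-180.0, -0.1, 174.3]
wrist_force: [-0.0, -0.7, -0.6]
opening: 0.0854
grasp_force: 0.0
```

>>> apply_moves(
  rows=[
    [[0,0,0.5],[0,0,0],1],
    [[0,0,0.88],[0,0,0],1],
    [[0,0,0.9],[0,0,0],1],
    [[0,0,0.9],[0,0,0],0.3],
    [[0,0,0.9],[0,0,0],0.3],
    [[0,0,0.9],[0,0,0],0.3],
    [[0,0,0.9],[0,0,0],0.3],
    [[0,0,0.9],[0,0,0],0.3],
  ],
  force=40,
)

```text
time: 12.6
ee_pos: [0.5434, -0.0052, 0.084]
tcp_rot: [-180.0, 0.3, 174.2]
wrist_force: [-1.5, -2.9, 6.3]
opening: 0.0485
grasp_force: 40.9
```

>>> apply_moves(
  rows=[
    [[0,0,-0.4],[0,0,0],0.3],
    [[0,0,-0.8],[0,0,0],0.3],
    [[0,0,-1],[0,0,0],0.3],
    [[0,0,-1],[0,0,0],0.3],
  ],
)

```text
time: 13.0
ee_pos: [0.5438, -0.0048, 0.1863]
tcp_rot: [180.0, 0.5, 174.3]
wrist_force: [-0.3, 0.3, -1.4]
opening: 0.0485
grasp_force: 42.2
```

>>> apply_moves(
  rows=[
    [[0.14,-0.9,0],[0,0,0],0.3],
    [[0.14,-0.9,0],[0,0,0],0.3],
    [[0.14,-0.9,0],[0,0,0],0.3],
  ],
)

```text
time: 13.3
ee_pos: [0.518, -0.0963, 0.181]
tcp_rot: [-179.9, 0.0, 174.1]
wrist_force: [-0.5, 0.9, -0.3]
opening: 0.0483
grasp_force: 42.2
```

>>> apply_moves(
  rows=[
    [[0.14,-0.9,0],[0,0,0],0.3],
    [[0.14,-0.9,0],[0,0,0],0.3],
    [[0.14,-0.9,0],[0,0,0],0.3],
    [[0.14,-0.9,0],[0,0,0],0.3],
    [[0.14,-0.9,0],[0,0,0],0.3],
  ],
)

```text
time: 13.8
ee_pos: [0.4963, -0.1803, 0.1808]
tcp_rot: [180.0, -0.0, 174.3]
wrist_force: [0.7, 0.1, -1.6]
opening: 0.0485
grasp_force: 42.3
```

```bash
python3 - <<'E'
from h import *
p,d,K,D,T=cam('wrist'); W=cloud(d,K,D,T); Z=W[...,2]
m=np.zeros(Z.shape,bool); m[215:330,258:374]=1
Q=W[m&(Z>.09)&(Z<.16)]; h,e=np.histogram(Q[:,2],np.arange(.09,.16,.002)); zt=e[h.argmax()]+.001
P=Q[abs(Q[:,2]-zt)<.003]
print(zt,len(P),P.mean(0),cv2.minEnclosingCircle(P[:,:2].astype(np.float32)))
plan([([.4973,-.181,.18],[180,0,174.4])])
E
```

```text
0.12500000000000003 6378 [ 0.49310794 -0.17926954  0.125628  ] ((0.49552854895591736, -0.17895467579364777), 0.027758857235312462)
[-0.01, -0.008, 0.008] [0.0, -0.0, -0.002]
```

>>> apply_moves(
  rows=[
    [[-0.015,-0.012,0],[0,0,0],0.3],
    [[-0.015,-0.012,0.2],[0,0,0],0.3],
    [[-0.015,-0.012,0.4],[0,0,0],0.3],
    [[-0.015,-0.012,0.6],[0,0,0],0.3],
    [[-0.015,-0.012,0.75],[0,0,0],0.3],
    [[-0.015,-0.012,0.83],[0,0,0],0.3],
    [[-0.015,-0.012,0.85],[0,0,0],0.3],
    [[-0.015,-0.012,0.85],[0,0,0],0.3],
  ],
)

```text
time: 14.65
ee_pos: [0.4977, -0.1821, 0.0963]
tcp_rot: [-180.0, 0.0, 174.3]
wrist_force: [-0.4, 0.4, -1.0]
opening: 0.0482
grasp_force: 42.3
```

>>> apply_moves(
  rows=[
    [[0,0,0],[0,0,0],0.75],
    [[0,0,0],[0,0,0],0.75],
    [[0,0,0],[0,0,0],0.75],
    [[0,0,0],[0,0,0],0.75],
    [[0,0,-0.4],[0,0,0],0.75],
    [[0,0,-0.9],[0,0,0],0.75],
    [[0,0,-1],[0,0,0],0.75],
    [[0,0,-1],[0,0,0],0.75],
  ],
)

```text
time: 15.45
ee_pos: [0.4985, -0.1827, 0.1983]
tcp_rot: [-179.9, 0.2, 174.3]
wrist_force: [-0.4, -0.4, 0.1]
opening: 0.0637
grasp_force: 0.0
```

>>> apply_moves(
  rows=[
    [[0.3,0.95,-0.5],[0,0,0],0.6],
    [[0.3,0.95,-0.5],[0,0,0],0.6],
    [[0.3,0.95,-0.5],[0,0,0],0.6],
    [[0.3,0.95,-0.5],[0,0,0],0.6],
  ],
)

```text
time: 15.85
ee_pos: [0.4771, -0.0837, 0.2455]
tcp_rot: [-180.0, 0.0, 174.4]
wrist_force: [-0.5, -0.1, -0.4]
opening: 0.0513
grasp_force: 0.0
```

```bash
python3 - <<'E'
from h import *
o=sensors.get_obs(); print(o['ee_pos'],o['tcp_rot'])
p,d,K,D,T=cam('wrist'); W=cloud(d,K,D,T); Z=W[...,2]
for c in((.4973,-.181),(.5115,-.2796)):
    m=(np.hypot(W[...,0]-c[0],W[...,1]-c[1])<.032)&(Z>.037)&(Z<.046)
    print('seated',m.sum(),W[m].mean(0),cv2.minEnclosingCircle(W[m][:,:2].astype(np.float32)))
r=[180,0,174.4]
plan([([.458,.3,.25],r)])
E
```

```text
[ 0.47709794 -0.08369366  0.24551916] [-1.79996899e+02  1.19260892e-02  1.74406687e+02]
seated 1317 [ 0.49293956 -0.1778374   0.0408713 ] ((0.49675634503364563, -0.18137408792972565), 0.025473566725850105)
seated 1252 [ 0.50770102 -0.27466957  0.040705  ] ((0.5107055902481079, -0.27934595942497253), 0.025452807545661926)
[0.142, 0.952, -0.013] [-0.0, -0.0, -0.0] (1/4)
[0.142, 0.952, -0.013] [-0.0, -0.0, -0.0] (1/3)
[0.142, 0.952, -0.013] [-0.0, -0.0, -0.0] (1/2)
[0.142, 0.952, -0.013] [-0.0, -0.0, -0.0]
```

>>> apply_moves(
  rows=[
    [[0.2,0.95,0],[0,0,0],0.6],
    [[0.2,0.95,0],[0,0,0],0.6],
    [[0.2,0.95,0],[0,0,0],0.6],
  ],
)

```text
time: 16.2
ee_pos: [0.4663, 0.0143, 0.244]
tcp_rot: [180.0, -0.1, 174.4]
wrist_force: [0.0, 0.5, 0.6]
opening: 0.0509
grasp_force: 0.0
```

>>> apply_moves(
  rows=[
    [[0.2,0.95,0],[0,0,0],0.6],
    [[0.2,0.95,0],[0,0,0],0.6],
    [[0.2,0.95,0],[0,0,0],0.6],
  ],
)

```text
time: 16.5
ee_pos: [0.4562, 0.1108, 0.2441]
tcp_rot: [-180.0, -0.1, 174.5]
wrist_force: [0.1, -0.5, 0.1]
opening: 0.0516
grasp_force: 0.0
```

>>> apply_moves(
  rows=[
    [[0.2,0.95,0.2],[0,0,0],0.6],
    [[0.2,0.95,0.2],[0,0,0],0.6],
    [[0.2,0.95,0.2],[0,0,0],0.6],
  ],
)

```text
time: 16.8
ee_pos: [0.4456, 0.207, 0.2227]
tcp_rot: [-179.9, -0.2, 174.4]
wrist_force: [-0.2, -0.8, 0.1]
opening: 0.051
grasp_force: 0.0
```

>>> apply_moves(
  rows=[
    [[0.1,0.6,0.1],[0,0,0],0.6],
    [[0.1,0.6,0.1],[0,0,0],0.6],
    [[0.1,0.6,0.1],[0,0,0],0.6],
  ],
)

```text
time: 17.1
ee_pos: [0.4424, 0.2651, 0.2142]
tcp_rot: [-179.9, -0.1, 174.3]
wrist_force: [0.1, 0.2, -0.5]
opening: 0.0509
grasp_force: 0.0
```

```bash
python3 - <<'E'
from h import *
o=sensors.get_obs(); print(o['ee_pos'],o['tcp_rot'],o['opening'])
p,d,K,D,T=cam('wrist'); np.savez('w5.npz',p=p,d=d,K=K,D=D,T=T); save('v5.png',p)
W=cloud(d,K,D,T);Z=W[...,2]
for c in((.459,.3635),(.436,.2963),(.428,.221)):
    m=(np.hypot(W[...,0]-c[0],W[...,1]-c[1])<.035)&(Z>.012)&(Z<.024)&(p.max(-1)<90)
    n,l,s,_=cv2.connectedComponentsWithStats(cv2.morphologyEx(m.astype(np.uint8),cv2.MORPH_OPEN,np.ones((9,9))))
    if n<2: print('none');continue
    i=1+s[1:,4].argmax(); P=W[l==i]; print(s[i],P.mean(0).round(4),cv2.minAreaRect((P[:,:2]*1000).astype(np.float32)))
E
```

```text
[0.4424065  0.26506938 0.21415907] [-1.79887442e+02 -1.07737922e-01  1.74312592e+02] 0.05085113780634784
[416 183  20  11 204] [0.4474 0.3642 0.016 ] ((447.2384033203125, 364.63641357421875), (17.580039978027344, 9.454483985900879), 88.33120727539062)
[334 173  25  37 620] [0.4416 0.2928 0.0161] ((443.8930358886719, 293.78369140625), (20.156396865844727, 33.632328033447266), 82.45622253417969)
[ 252  168   31   39 1039] [0.4325 0.2247 0.0161] ((433.3332824707031, 224.36688232421875), (34.472930908203125, 25.305849075317383), 0.24342450499534607)
```

View pics/v5.png

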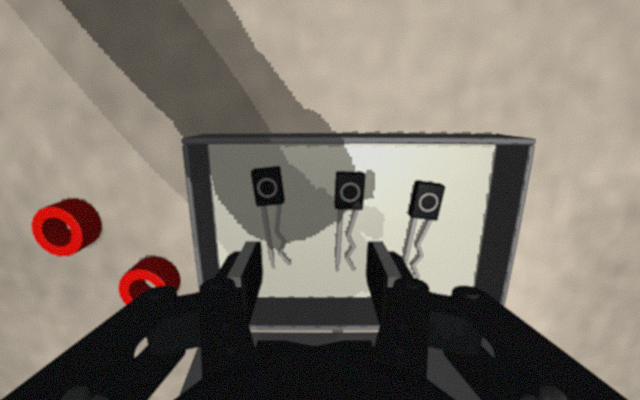

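The wrist view shows the three clips with blocks at (267,187), (349,191) and (427,201), straight leg on the left and bent leg on the right. I take the left one first and fit its pose on the z = 17 mm plane.

```bash
cat >> h.py <<'E'
def toplane(uv,K,D,T,z):
    n=cv2.undistortPoints(np.array(uv,np.float64).reshape(-1,1,2),K,D).reshape(-1,2)
    r=np.c_[n,np.ones(len(n))]@T[:3,:3].T; o=T[:3,3]
    return (o+r*((z-o[2])/r[:,2])[:,None])[:,:2]
def topx(P,K,D,T):
    Ti=np.linalg.inv(T); q=np.atleast_2d(P)@Ti[:3,:3].T+Ti[:3,3]
    return cv2.projectPoints(q,np.zeros(3),np.zeros(3),K,D)[0].reshape(-1,2)
E
python3 - <<'E'
from h import *
z=np.load('w5.npz'); p,K,D,T=[z[k] for k in 'pKDT']
o=(.4424,.2651)
for (u,v) in((267,187),(349,191),(427,201)):
    g=p.max(-1)[v-32:v+32,u-28:u+28]
    m=(cv2.GaussianBlur(g,(3,3),0)<75).astype(np.uint8)
    m=cv2.morphologyEx(cv2.morphologyEx(m,cv2.MORPH_CLOSE,np.ones((9,9))),cv2.MORPH_OPEN,np.ones((15,15)))
    ys,xs=np.nonzero(m); P=toplane(np.c_[xs+u-28,ys+v-32],K,D,T,.016)*1000
    print(m.sum(),P.mean(0).round(1),cv2.minAreaRect(P.astype(np.float32)))
# legs: show axis through leg tips left clip, by plane z=.011
    b=toplane([(u,v)],K,D,T,.017)*1000; print('circle mark',b.round(1))
for a in ((271,267),(281,237),(340,268),(339,215)): print(a,toplane([a],K,D,T,.011).round(4))
c=cv2.resize(p[150:285,235:460],None,fx=3.5,fy=3.5,interpolation=cv2.INTER_CUBIC); save('v5c.png',c)
E
```

```text
1136 [432.  225.4] ((432.14556884765625, 225.26637268066406), (27.2731876373291, 34.43550491333008), 84.30184173583984)
circle mark [[432.5 224.9]]
1058 [443.  296.3] ((443.35919189453125, 296.6001892089844), (24.963319778442383, 34.072574615478516), 85.31131744384766)
circle mark [[443.3 296.4]]
968 [458.9 364.4] ((458.92755126953125, 364.5107727050781), (26.47269058227539, 31.7518253326416), 84.17568969726562)
circle mark [[459.4 365.5]]
(271, 267) [[0.5133 0.2164]]
(281, 237) [[0.4831 0.2301]]
(340, 268) [[0.521 0.283]]
(339, 215) [[0.4667 0.2862]]
```

View pics/v5c.png

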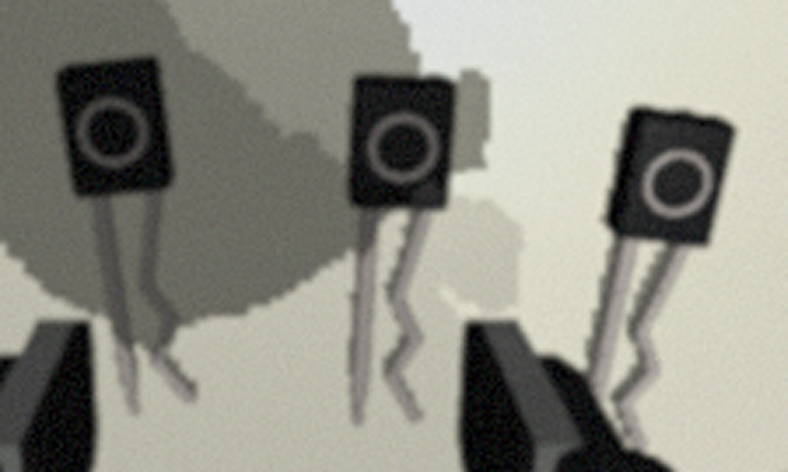

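```bash
python3 - <<'E'
from h import *
z=np.load('w5.npz'); p,K,D,T=[z[k] for k in 'pKDT']
for n,a,b in(('L',(102,195),(134,410)),('M',(371,210),(358,422)),('R',(625,240),(598,380))):
    A=toplane([(235+a[0]/3.5-.36,150+a[1]/3.5-.36),(235+b[0]/3.5-.36,150+b[1]/3.5-.36)],K,D,T,.011)
    v=A[1]-A[0]; t=np.arctan2(v[1],v[0]); L=A[1]
    R=np.array([[np.cos(t),-np.sin(t)],[np.sin(t),np.cos(t)]])
    print(n,A.round(4).tolist(),np.rad2deg(t).round(2),'grip from tip',(L-R@[.082,-.007]).round(4),'len',np.linalg.norm(v))
r=[180,0,180+2.5]
print(sensors.get_obs()['q'].round(1))
E
```

```text
L [[0.4506, 0.2185], [0.5132, 0.2183]] -0.17 grip from tip [0.4312 0.2255] len 0.06259371048115678
M [[0.4617, 0.2881], [0.523, 0.2798]] -7.68 grip from tip [0.4427 0.2977] len 0.06189436660774625
R [[0.4768, 0.3547], [0.517, 0.3468]] -11.06 grip from tip [0.4379 0.3694] len 0.04101046400303559
[30.9 -0.5 -5.5 85.2 -0.  36.6]
```

```bash
python3 - <<'E'
from h import *
r=[180,0,180]
plan([([.432,.2253,.13],r),([.432,.2253,.083],r)])
E
```

```text
[0.064, -0.397, 0.848] [-0.003, -0.003, -0.191] 
[0.0, -0.0, 0.47] [-0.0, 0.0, 0.0]
```

>>> apply_moves(
  rows=[
    [[0.065,-0.4,0.4],[0,0,-0.19],0.6],
    [[0.065,-0.4,0.85],[0,0,-0.19],0.6],
    [[0.065,-0.4,0.85],[0,0,-0.19],0.6],
    [[0.065,-0.4,0.85],[0,0,-0.19],0.6],
    [[0.065,-0.4,0.85],[0,0,-0.19],0.6],
  ],
)

```text
time: 17.65
ee_pos: [0.433, 0.2265, 0.1338]
tcp_rot: [179.9, 0.2, 179.9]
wrist_force: [0.6, 0.4, 0.5]
opening: 0.0511
grasp_force: 0.0
```

>>> apply_moves(
  rows=[
    [[0,0,0.3],[0,0,0],0.6],
    [[0,0,0.47],[0,0,0],0.6],
    [[0,0,0.47],[0,0,0],0.6],
    [[0,0,0.47],[0,0,0],0.6],
  ],
  force=60,
)

```text
time: 18.05
ee_pos: [0.4325, 0.2269, 0.086]
tcp_rot: [179.9, 0.1, 180.0]
wrist_force: [-0.0, 0.1, 0.8]
opening: 0.0514
grasp_force: 0.0
```

```bash
python3 - <<'E'
from h import *
p,d,K,D,T=cam('wrist'); save('v6.png',p[60:400,120:520]); print(sensors.get_obs()['ee_pos'])
E
```

```text
[0.43260683 0.22699181 0.08614255]
```

View pics/v6.png

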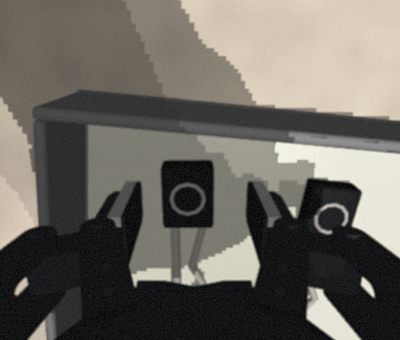

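The block sits at crop (187,195) between the pads (136 and 253), well aligned. I lower slightly and grip.

>>> apply_moves(
  rows=[
    [[0,0,0.04],[0,0,0],0.6],
    [[0,0,0.04],[0,0,0],0.2],
    [[0,0,0.04],[0,0,0],0.2],
    [[0,0,0.04],[0,0,0],0.2],
    [[0,0,0.04],[0,0,0],0.2],
    [[0,0,0.04],[0,0,0],0.2],
    [[0,0,0.04],[0,0,0],0.2],
  ],
)

```text
time: 18.8
ee_pos: [0.4318, 0.2265, 0.0807]
tcp_rot: [180.0, 0.1, 180.0]
wrist_force: [-1.0, -0.9, 6.0]
opening: 0.024
grasp_force: 59.4
```

>>> apply_moves(
  rows=[
    [[0,0,-0.3],[0,0,0],0.2],
    [[0,0,-0.7],[0,0,0],0.2],
    [[0,0,-1],[0,0,0],0.2],
    [[0,0,-1],[0,0,0],0.2],
    [[0,0,-1],[0,0,0],0.2],
  ],
)

```text
time: 19.3
ee_pos: [0.4317, 0.2264, 0.1801]
tcp_rot: [180.0, 0.0, 180.0]
wrist_force: [-1.5, 0.3, -1.0]
opening: 0.0242
grasp_force: 58.9
```

```bash
python3 - <<'E'
from h import *
r=[180,0,188.2]
plan([([.385,.1,.19],[180,0,188.2]),([.3865,-.09,.19],r),([.3865,-.19,.19],r)])
E
```

```text
[0.233, -0.632, -0.05] [0.0, 0.001, -0.137] (1/2)
[0.278, -0.614, -0.05] [0.0, 0.001, -0.137] 
[0.128, -0.941, -0.0] [0.0, -0.0, -0.0] (1/2)
[0.128, -0.941, -0.0] [0.0, -0.0, -0.0] 
[0.143, -0.99, -0.0] [-0.0, 0.0, 0.0]
```

>>> apply_moves(
  rows=[
    [[0.23,-0.63,-0.05],[0,0,-0.14],0.2],
    [[0.23,-0.63,-0.05],[0,0,-0.14],0.2],
    [[0.23,-0.63,-0.05],[0,0,-0.14],0.2],
  ],
)

```text
time: 19.6
ee_pos: [0.4075, 0.1616, 0.1838]
tcp_rot: [-180.0, -0.1, -176.0]
wrist_force: [1.3, 0.1, -0.5]
opening: 0.0238
grasp_force: 59.0
```

>>> apply_moves(
  rows=[
    [[0.28,-0.61,-0.05],[0,0,-0.14],0.2],
    [[0.28,-0.61,-0.05],[0,0,-0.14],0.2],
    [[0.28,-0.61,-0.05],[0,0,-0.14],0.2],
  ],
)

```text
time: 19.9
ee_pos: [0.3845, 0.0993, 0.1893]
tcp_rot: [-180.0, -0.0, -171.8]
wrist_force: [0.8, 0.6, -0.5]
opening: 0.0244
grasp_force: 59.1
```

>>> apply_moves(
  rows=[
    [[0.13,-0.94,0],[0,0,0],0.2],
    [[0.13,-0.94,0],[0,0,0],0.2],
    [[0.13,-0.94,0],[0,0,0],0.2],
  ],
)

```text
time: 20.2
ee_pos: [0.3861, 0.0025, 0.1892]
tcp_rot: [-180.0, -0.0, -171.9]
wrist_force: [0.5, 0.4, -0.4]
opening: 0.0243
grasp_force: 59.2
```

>>> apply_moves(
  rows=[
    [[0.13,-0.94,0],[0,0,0],0.2],
    [[0.13,-0.94,0],[0,0,0],0.2],
    [[0.13,-0.94,0],[0,0,0],0.2],
  ],
)

```text
time: 20.5
ee_pos: [0.3871, -0.0923, 0.1892]
tcp_rot: [-180.0, -0.0, -171.9]
wrist_force: [-0.6, 0.0, -0.5]
opening: 0.024
grasp_force: 59.3
```

>>> apply_moves(
  rows=[
    [[0.14,-1,0],[0,0,0],0.2],
    [[0.14,-1,0],[0,0,0],0.2],
    [[0.14,-1,0],[0,0,0],0.2],
    [[0.14,-1,0],[0,0,0],0.2],
  ],
)

```text
time: 20.9
ee_pos: [0.3878, -0.1903, 0.189]
tcp_rot: [179.9, -0.1, -171.8]
wrist_force: [0.5, 0.2, -0.3]
opening: 0.0242
grasp_force: 59.4
```

```bash
python3 - <<'E'
from h import *
o=sensors.get_obs(); print(o['ee_pos'],o['tcp_rot'])
p,d,K,D,T=cam('wrist'); save('v7.png',p); np.savez('w7.npz',p=p,d=d,K=K,D=D,T=T)
plan([([.3865,-.1895,.1257],[180,0,188.2])])
E
```

```text
[ 0.38777762 -0.19025327  0.18901851] [ 1.79923383e+02 -5.28997768e-02 -1.71761349e+02]
[0.012, 0.001, 0.635] [0.002, -0.002, 0.005]
```

View pics/v7.png

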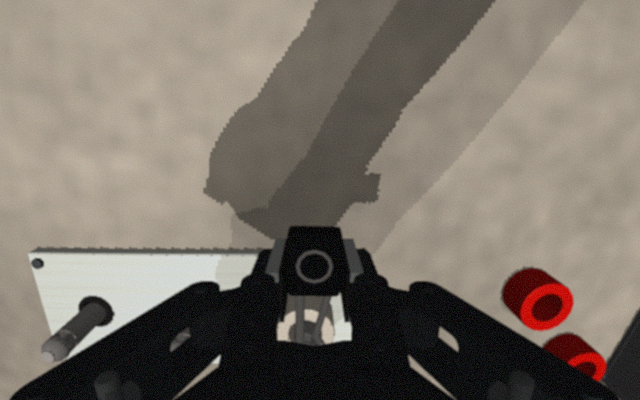

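The view shows the held block's ring mark at (315,265), legs pointing forward. The plate's front edge is level in the picture, so the heading matches the rig. I compute the block centre relative to the TCP, and detect the tip in the top camera.

```bash
python3 - <<'E'
from h import *
z=np.load('w7.npz'); p,d,K,D,T=[z[k] for k in 'pdKDT']; W=cloud(d,K,D,T)
m=np.zeros(d.shape,bool); m[228:292,290:342]=1; m&=(W[...,2]>.1)&(W[...,2]<.14); P=W[m]; print('z block',np.median(P[:,2]))
g=cv2.cvtColor(p,cv2.COLOR_RGB2GRAY)[225:300,280:350]
ys,xs=np.nonzero((g>60)&(np.hypot(*(np.indices(g.shape)[::-1]-np.array([35,40])[:,None,None]))<22))
c,r=cv2.minEnclosingCircle(np.c_[xs+280,ys+225].astype(np.float32)); print('ring',c,r,len(xs))
# block edges near-row
ys,xs=np.nonzero(g<22); print('block x',[(int(y)+225,int(np.nonzero(g[y]<35)[0].min())+280,int(np.nonzero(g[y]<35)[0].max())+280) for y in (5,20,40)])
ring=toplane([c],K,D,T,np.median(P[:,2]))[0]; e=np.array([.38777762,-.19025327]); a=np.deg2rad(8.24)
R=np.array([[np.cos(a),-np.sin(a)],[np.sin(a),np.cos(a)]]); print('ring world',ring,'rel TCP clipframe',R.T@(ring-e))
q,d2,K2,D2,T2=cam('top')
pr=e+R@[.082,-.007]; u=topx([*pr,.119],K2,D2,T2)[0]; print('pred tip px',u)
u=u.round().astype(int); save('v8.png',cv2.resize(q[u[1]-35:u[1]+45,u[0]-40:u[0]+90],None,fx=6,fy=6,interpolation=cv2.INTER_CUBIC))
E
```

```text
z block 0.12444765571825678
ring (313.6714172363281, 267.0) 17.78435516357422 278
block x [(230, 289, 339), (245, 285, 343), (265, 281, 347)]
ring world [ 0.38963343 -0.18948075] rel TCP clipframe [0.00194737 0.00049857]
pred tip px [388.81266024 259.3260347 ]
```

View pics/v8.png

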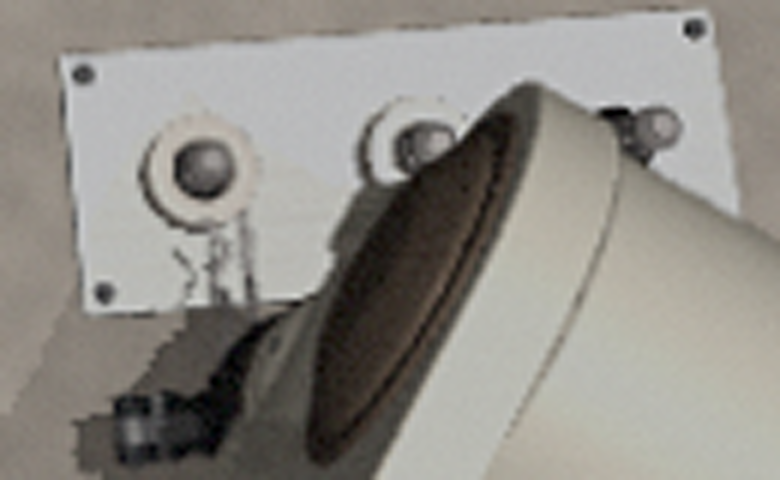

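>>> apply_moves(
  rows=[
    [[0,0,0.4],[0,0,0],0.2],
    [[0,0.003,0.63],[0,0,0],0.2],
    [[0,0.003,0.63],[0,0,0],0.2],
    [[0,0.003,0.63],[0,0,0],0.2],
    [[0,0.003,0.63],[0,0,0],0.2],
    [[0,0.003,0.63],[0,0,0],0.2],
  ],
  force=90,
)

```text
time: 21.6
ee_pos: [0.388, -0.19, 0.1284]
tcp_rot: [-179.9, 0.1, -171.6]
wrist_force: [0.1, 0.7, -0.7]
opening: 0.023
grasp_force: 91.5
```

```bash
python3 - <<'E'
from h import *
o=sensors.get_obs(); print(o['ee_pos'],o['tcp_rot'])
plan([([.4402,-.1825,.126],[180,0,188.2])])
p,d,K,D,T=cam('scene')
u=topx([.4973,-.181,.056],K,D,T)[0].round().astype(int); print(u)
save('v9.png',cv2.resize(p[u[1]-30:u[1]+30,u[0]-45:u[0]+45],None,fx=8,fy=8,interpolation=cv2.INTER_CUBIC))
E
```

```text
[ 0.38802942 -0.19001225  0.12835198] [-1.79928419e+02  1.08978546e-01 -1.71603680e+02]
[-0.527, -0.002, 0.025] [-0.002, 0.004, 0.007] 
[242 185]
```

View pics/v9.png

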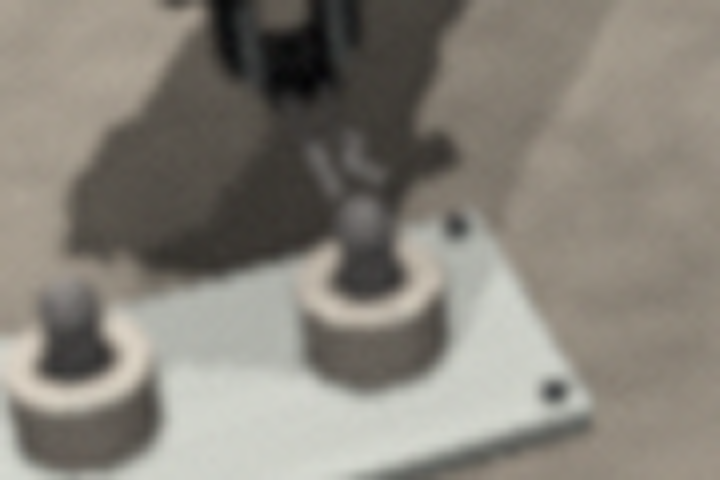

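The straight leg tip is at (335,193) in the crop, just short of the spindle (365,215). I trim the height and advance with force checks.

>>> apply_moves(
  rows=[
    [[0,0,0.025],[0,0,0],0.2],
    [[-0.08,0,0.025],[0,0,0],0.2],
    [[-0.14,0,0.025],[0,0,0],0.2],
    [[-0.19,0,0.025],[0,0,0],0.2],
    [[-0.22,0,0.025],[0,0,0],0.2],
    [[-0.22,0,0.025],[0,0,0],0.2],
  ],
)

```text
time: 22.25
ee_pos: [0.4094, -0.1867, 0.1243]
tcp_rot: [180.0, -0.0, -171.6]
wrist_force: [-0.1, -0.5, -0.3]
opening: 0.0231
grasp_force: 91.5
```

>>> apply_moves(
  rows=[
    [[-0.05,0,-0.012],[0,0,0],0.2],
    [[-0.1,0,-0.012],[0,0,0],0.2],
    [[-0.13,0,-0.012],[0,0,0],0.2],
    [[-0.13,0,-0.012],[0,0,0],0.2],
  ],
)

```text
time: 22.65
ee_pos: [0.4223, -0.1847, 0.1255]
tcp_rot: [180.0, 0.0, -171.6]
wrist_force: [-0.6, 1.1, 0.0]
opening: 0.0231
grasp_force: 91.6
```

Leg is through the hole freely. Push home (18 mm left), with slight over-travel command for the snap.

>>> apply_moves(
  rows=[
    [[-0.05,0,0],[0,0,0],0.2],
    [[-0.1,0,0],[0,0,0],0.2],
    [[-0.15,0,0],[0,0,0],0.2],
    [[-0.18,0,0],[0,0,0],0.2],
    [[-0.19,0,0],[0,0,0],0.2],
    [[-0.19,0,0],[0,0,0],0.2],
    [[-0.19,0,0],[0,0,0],0.2],
  ],
)

```text
time: 23.35
ee_pos: [0.4407, -0.1823, 0.1256]
tcp_rot: [-180.0, 0.0, -171.6]
wrist_force: [-0.2, 0.5, -0.3]
opening: 0.0232
grasp_force: 91.6
```

>>> apply_moves(
  rows=[
    [[0,0,0],[0,0,0],0.5],
    [[0,0,0],[0,0,0],0.5],
    [[0,0,0],[0,0,0],0.5],
    [[0,0,0],[0,0,0],0.5],
    [[0,0,-0.4],[0,0,0],0.55],
    [[0,0,-0.8],[0,0,0],0.6],
    [[0,0,-0.8],[0,0,0],0.6],
  ],
)

```text
time: 24.05
ee_pos: [0.4422, -0.1828, 0.211]
tcp_rot: [-179.8, 0.4, -171.6]
wrist_force: [0.8, -0.1, -0.3]
opening: 0.0514
grasp_force: 0.0
```

>>> apply_moves(
  rows=[
    [[0.6,0.6,0],[0,0,0],0.6],
    [[0.6,0.6,0],[0,0,0],0.6],
    [[0.6,0.6,0],[0,0,0],0.6],
  ],
)

```text
time: 24.35
ee_pos: [0.3702, -0.13, 0.2054]
tcp_rot: [180.0, -0.0, -171.6]
wrist_force: [0.8, -0.2, -0.1]
opening: 0.0512
grasp_force: 0.0
```

```bash
python3 - <<'E'
from h import *
o=sensors.get_obs(); print(o['ee_pos'],o['tcp_rot'])
p,d,K,D,T=cam('wrist'); np.savez('w10.npz',p=p,d=d,K=K,D=D,T=T)
u=topx([.465,-.18,.056],K,D,T)[0].round().astype(int); print(u)
v0=max(0,min(u[1]-60,280)); u0=max(0,min(u[0]-80,480))
save('v10.png',cv2.resize(p[v0:v0+120,u0:u0+160],None,fx=4.5,fy=4.5,interpolation=cv2.INTER_CUBIC)); print(u0,v0)
print(topx([[.4419,-.1819,.062],[.4973,-.181,.072]],K,D,T))
plan([([.432,.2,.22],[180,0,172.3]),([.443,.297,.22],[180,0,172.3])])
E
```

```text
[ 0.37024948 -0.12999786  0.20544834] [ 1.79965862e+02 -3.90151904e-02 -1.71588787e+02]
[236 310]
156 250
[[233.68296194 289.20326937]
 [227.24136915 355.64562694]]
[-0.27, 0.796, -0.036] [-0.0, 0.0, 0.134] (1/4)
[-0.214, 0.813, -0.036] [-0.0, 0.0, 0.134] (1/3)
[-0.156, 0.826, -0.036] [-0.0, 0.0, 0.134] (1/2)
[-0.097, 0.835, -0.036] [-0.0, 0.0, 0.134] 
[0.021, 0.976, 0.0] [0.0, 0.0, -0.0]
```

View pics/v10.png

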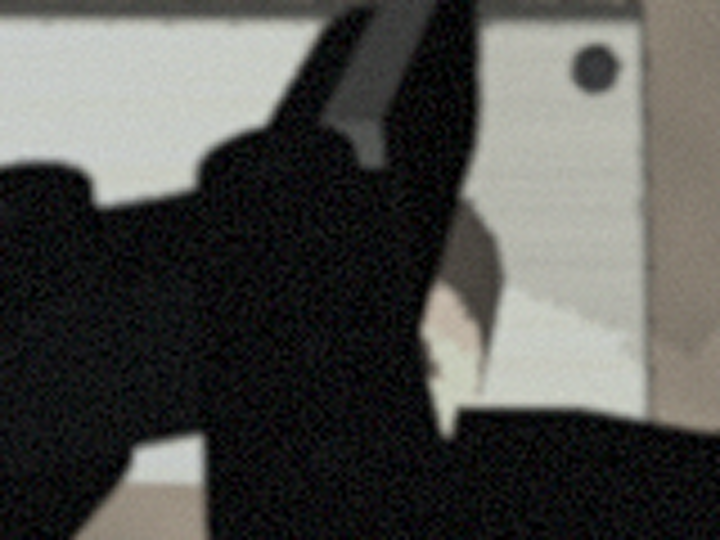

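The gripper's finger hides the clip in this view. I move on to the case and check it from the top camera there.

>>> apply_moves(
  rows=[
    [[-0.27,0.8,-0.04],[0,0,0.13],0.6],
    [[-0.27,0.8,-0.04],[0,0,0.13],0.6],
    [[-0.27,0.8,-0.04],[0,0,0.13],0.6],
  ],
)

```text
time: 24.7
ee_pos: [0.3887, -0.0462, 0.2097]
tcp_rot: [180.0, 0.1, -175.4]
wrist_force: [0.4, -0.9, 0.8]
opening: 0.0511
grasp_force: 0.0
```

>>> apply_moves(
  rows=[
    [[-0.21,0.81,-0.04],[0,0,0.13],0.6],
    [[-0.21,0.81,-0.04],[0,0,0.13],0.6],
    [[-0.21,0.81,-0.04],[0,0,0.13],0.6],
  ],
)

```text
time: 25.0
ee_pos: [0.4033, 0.036, 0.2135]
tcp_rot: [180.0, 0.0, -179.3]
wrist_force: [-1.0, -0.6, 0.1]
opening: 0.0511
grasp_force: 0.0
```

>>> apply_moves(
  rows=[
    [[-0.16,0.83,-0.04],[0,0,0.13],0.6],
    [[-0.16,0.83,-0.04],[0,0,0.13],0.6],
    [[-0.16,0.83,-0.04],[0,0,0.13],0.6],
  ],
)

```text
time: 25.3
ee_pos: [0.4186, 0.119, 0.2172]
tcp_rot: [180.0, 0.0, 176.8]
wrist_force: [0.2, -0.1, -0.8]
opening: 0.0514
grasp_force: 0.0
```

>>> apply_moves(
  rows=[
    [[-0.1,0.83,-0.04],[0,0,0.13],0.6],
    [[-0.1,0.83,-0.04],[0,0,0.13],0.6],
    [[-0.1,0.83,-0.04],[0,0,0.13],0.6],
  ],
)

```text
time: 25.6
ee_pos: [0.4334, 0.201, 0.221]
tcp_rot: [180.0, -0.0, 172.9]
wrist_force: [-1.2, -0.3, -0.1]
opening: 0.0509
grasp_force: 0.0
```

>>> apply_moves(
  rows=[
    [[0.02,0.95,0.6],[0,0,0],0.6],
    [[0.02,0.95,0.6],[0,0,0],0.6],
    [[0.02,0.95,0.6],[0,0,0],0.6],
    [[0.02,0.95,0.6],[0,0,0],0.6],
    [[0.02,0.95,0.6],[0,0,0],0.6],
  ],
)

```text
time: 26.1
ee_pos: [0.4427, 0.2925, 0.162]
tcp_rot: [-180.0, 0.0, 172.7]
wrist_force: [0.8, -0.2, 0.5]
opening: 0.0512
grasp_force: 0.0
```

```bash
python3 - <<'E'
from h import *
o=sensors.get_obs(); print(o['ee_pos'],o['tcp_rot'])
p,d,K,D,T=cam('wrist'); np.savez('w11.npz',p=p,d=d,K=K,D=D,T=T)
t,d2,K2,D2,T2=cam('top'); W=cloud(d2,K2,D2,T2); np.savez('t11.npz',p=t,d=d2,K=K2,D=D2,T=T2)
u=topx([.443,.297,.017],K,D,T)[0].round().astype(int); print('M block pred',u)
a=p[100:330,200:440]; a=cv2.resize(a,(480,460),interpolation=cv2.INTER_CUBIC)
b=cv2.resize(t[225:280,355:400],None,fx=7,fy=7,interpolation=cv2.INTER_CUBIC)
c=np.zeros((460,480+b.shape[1],3),np.uint8); c[:,:480]=a; c[:b.shape[0],480:]=b; save('v11.png',c)
m=(np.hypot(W[...,0]-.4419,W[...,1]+.1819)<.03)&(W[...,2]>.03)&(W[...,2]<.09)&(t.max(-1)<90)
print('clip block',m.sum(),W[m].mean(0),cv2.minAreaRect((W[m][:,:2]*1000).astype(np.float32)))
E
```

```text
[0.44271826 0.29248732 0.16203789] [-1.79967502e+02  4.38527769e-03  1.72736039e+02]
M block pred [319 211]
clip block 101 [ 0.4431948  -0.17954262  0.04895555] ((443.1022033691406, -180.0199432373047), (31.419530868530273, 22.430818557739258), 4.705254554748535)
```

View pics/v11.png

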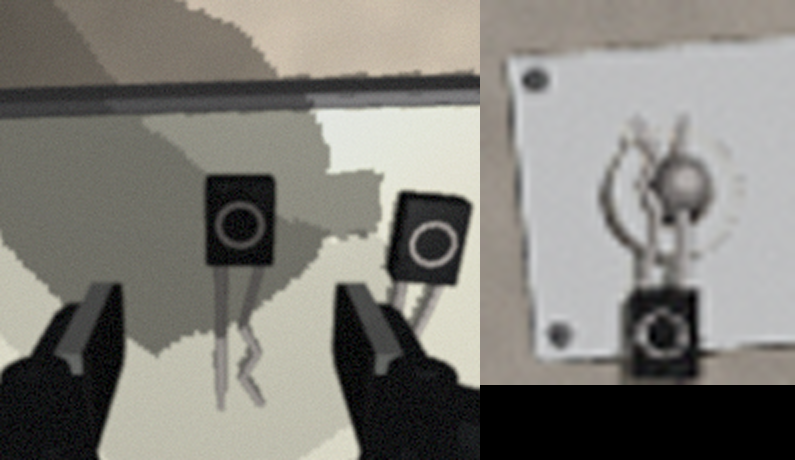

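The right crop shows clip 1 home on spindle 0: straight leg through, bent leg round the shaft. The left crop shows the middle clip's block at (240,222), squarely between the fingers with its leg parallel to the tool. I pick it next.

```bash
python3 - <<'E'
from h import *
z=np.load('w11.npz'); print(toplane([(320,211.5)],z['K'],z['D'],z['T'],.017))
plan([([.443,.297,.13],[180,0,172.6]),([.443,.297,.0805],[180,0,172.6])])
E
```

```text
[[0.44350777 0.29737733]]
[0.005, 0.044, 0.328] [0.001, 0.002, 0.003] 
[0.0, -0.0, 0.495] [0.0, 0.0, 0.0]
```

>>> apply_moves(
  rows=[
    [[0,0.045,0.3],[0,0,0],0.55],
    [[0,0.045,0.5],[0,0,0],0.55],
    [[0,0.045,0.7],[0,0,0],0.55],
    [[0,0.045,0.8],[0,0,0],0.55],
    [[0,0.045,0.82],[0,0,0],0.55],
    [[0,0.045,0.82],[0,0,0],0.55],
    [[0,0.045,0.82],[0,0,0],0.55],
  ],
  force=80,
)

```text
time: 26.9
ee_pos: [0.4434, 0.2984, 0.0809]
tcp_rot: [179.9, 0.1, 172.8]
wrist_force: [-0.1, -0.2, -0.2]
opening: 0.0469
grasp_force: 0.0
```

>>> apply_moves(
  rows=[
    [[0,0,0],[0,0,0],0.2],
    [[0,0,0],[0,0,0],0.2],
    [[0,0,0],[0,0,0],0.2],
    [[0,0,0],[0,0,0],0.2],
    [[0,0,0],[0,0,0],0.2],
    [[0,0,0],[0,0,0],0.2],
    [[0,0,0],[0,0,0],0.2],
  ],
)

```text
time: 27.6
ee_pos: [0.4433, 0.2986, 0.0809]
tcp_rot: [179.9, 0.1, 172.8]
wrist_force: [-0.4, -0.6, 5.9]
opening: 0.0233
grasp_force: 79.2
```

>>> apply_moves(
  rows=[
    [[0,0,-0.3],[0,0,0],0.2],
    [[0,0,-0.7],[0,0,0],0.2],
    [[0,0,-1],[0,0,0],0.2],
    [[0,0,-1],[0,0,0],0.2],
    [[0,0,-1],[0,0,0],0.2],
  ],
)

```text
time: 28.1
ee_pos: [0.4431, 0.2986, 0.1803]
tcp_rot: [179.9, 0.1, 172.8]
wrist_force: [0.1, -0.6, -0.9]
opening: 0.0232
grasp_force: 78.7
```

```bash
python3 - <<'E'
from h import *
h=np.array([.5115,-.2796]); a=np.deg2rad(8.2); x=np.array([np.cos(a),np.sin(a)]); y=np.array([-x[1],x[0]])
home=h-.055*x+.007*y; tcp=home-.0018*x-.0003*y; print('home tcp',tcp)
pre=tcp-.053*x
plan([([.37,.15,.19],[180,0,180]),([.37,-.05,.19],[180,0,188.2]),([*(pre),.19],[180,0,188.2])])
E
```

```text
home tcp [ 0.4543251  -0.28106982]
[0.269, -0.783, -0.05] [0.001, 0.001, -0.12] (1/2)
[0.318, -0.764, -0.049] [0.001, 0.001, -0.12] 
[-0.0, -1.0, -0.0] [0.0, 0.0, -0.137] (1/2)
[0.071, -0.997, -0.0] [0.0, 0.0, -0.137] 
[0.008, -0.802, -0.0] [-0.0, 0.0, 0.0] (1/3)
[0.008, -0.802, -0.0] [-0.0, 0.0, 0.0] (1/2)
[0.008, -0.802, -0.0] [-0.0, 0.0, 0.0]
```

>>> apply_moves(
  rows=[
    [[0.27,-0.78,-0.05],[0,0,-0.12],0.2],
    [[0.27,-0.78,-0.05],[0,0,-0.12],0.2],
    [[0.27,-0.78,-0.05],[0,0,-0.12],0.2],
  ],
)

```text
time: 28.4
ee_pos: [0.4045, 0.2218, 0.1835]
tcp_rot: [-179.9, -0.1, 176.3]
wrist_force: [0.7, 0.5, -0.9]
opening: 0.0233
grasp_force: 78.9
```

>>> apply_moves(
  rows=[
    [[0.32,-0.76,-0.05],[0,0,-0.12],0.2],
    [[0.32,-0.76,-0.05],[0,0,-0.12],0.2],
    [[0.32,-0.76,-0.05],[0,0,-0.12],0.2],
  ],
)

```text
time: 28.7
ee_pos: [0.3681, 0.1485, 0.1889]
tcp_rot: [-179.9, -0.1, 179.9]
wrist_force: [1.0, 0.4, 0.6]
opening: 0.0234
grasp_force: 79.0
```

>>> apply_moves(
  rows=[
    [[0,-1,0],[0,0,-0.14],0.2],
    [[0,-1,0],[0,0,-0.14],0.2],
    [[0,-1,0],[0,0,-0.14],0.2],
  ],
)

```text
time: 29.0
ee_pos: [0.3696, 0.0466, 0.1889]
tcp_rot: [-179.9, -0.0, -176.2]
wrist_force: [-0.7, 1.1, 0.3]
opening: 0.0238
grasp_force: 79.1
```

>>> apply_moves(
  rows=[
    [[0.07,-1,0],[0,0,-0.14],0.2],
    [[0.07,-1,0],[0,0,-0.14],0.2],
    [[0.07,-1,0],[0,0,-0.14],0.2],
  ],
)

```text
time: 29.3
ee_pos: [0.3699, -0.0538, 0.1889]
tcp_rot: [-180.0, -0.0, -172.0]
wrist_force: [0.0, 0.8, -0.6]
opening: 0.0233
grasp_force: 79.1
```

>>> apply_moves(
  rows=[
    [[0.01,-0.8,0],[0,0,0],0.2],
    [[0.01,-0.8,0],[0,0,0],0.2],
    [[0.01,-0.8,0],[0,0,0],0.2],
  ],
)

```text
time: 29.6
ee_pos: [0.3812, -0.1307, 0.1886]
tcp_rot: [180.0, -0.0, -171.8]
wrist_force: [-0.4, -0.3, -0.2]
opening: 0.0235
grasp_force: 79.2
```

>>> apply_moves(
  rows=[
    [[0.01,-0.8,0],[0,0,0],0.2],
    [[0.01,-0.8,0],[0,0,0],0.2],
    [[0.01,-0.8,0],[0,0,0],0.2],
  ],
)

```text
time: 29.9
ee_pos: [0.392, -0.2095, 0.1886]
tcp_rot: [180.0, -0.0, -171.7]
wrist_force: [-0.7, -0.1, -1.0]
opening: 0.0235
grasp_force: 79.2
```

>>> apply_moves(
  rows=[
    [[0.01,-0.8,0],[0,0,0],0.2],
    [[0.01,-0.8,0],[0,0,0],0.2],
    [[0.01,-0.8,0],[0,0,0],0.2],
    [[0.01,-0.8,0],[0,0,0],0.2],
    [[0.01,-0.8,0],[0,0,0],0.2],
  ],
)

```text
time: 30.4
ee_pos: [0.402, -0.2861, 0.1893]
tcp_rot: [179.9, -0.0, -171.6]
wrist_force: [-0.1, 0.4, 0.6]
opening: 0.0234
grasp_force: 79.3
```

```bash
python3 - <<'E'
from h import *
o=sensors.get_obs(); e=o['ee_pos']; print(e,o['tcp_rot'])
p,d,K,D,T=cam('wrist'); W=cloud(d,K,D,T); save('v12.png',p)
m=np.zeros(d.shape,bool); m[228:292,290:342]=1; m&=(W[...,2]>.1)&(W[...,2]<.14); zb=np.median(W[m][:,2])
g=cv2.cvtColor(p,cv2.COLOR_RGB2GRAY)[225:300,280:350]
ys,xs=np.nonzero((g>60)&(np.hypot(*(np.indices(g.shape)[::-1]-np.array([35,40])[:,None,None]))<22))
c,r=cv2.minEnclosingCircle(np.c_[xs+280,ys+225].astype(np.float32)); print('ring',c,r,len(xs))
print('block x',[(int(y)+225,int(np.nonzero(g[y]<35)[0].min())+280,int(np.nonzero(g[y]<35)[0].max())+280) for y in (5,20,40)])
a=np.deg2rad(o['tcp_rot'][2]+180); R=np.array([[np.cos(a),-np.sin(a)],[np.sin(a),np.cos(a)]])
print('z',zb,'rel',R.T@(toplane([c],K,D,T,zb)[0]-e[:2]))
for s in((.4973,-.181),(.5257,-.378)):
    m=(np.hypot(W[...,0]-s[0],W[...,1]-s[1])<.02)&(W[...,2]>.064)&(W[...,2]<.078)
    if m.sum()>30: print(s,m.sum(),cv2.minEnclosingCircle(W[m][:,:2].astype(np.float32)))
plan([([.4543,-.2811,.126],[180,0,188.2])])
E
```

```text
[ 0.40200124 -0.2860836   0.18925749] [ 1.79947253e+02 -2.21606135e-02 -1.71565776e+02]
ring (314.0, 266.0) 18.027854919433594 290
block x [(230, 289, 339), (245, 286, 342), (265, 281, 346)]
z 0.12450584787827919 rel [0.00154849 0.00062629]
[-0.525, -0.027, 0.634] [0.001, -0.0, 0.008]
```

>>> apply_moves(
  rows=[
    [[0,-0.015,0.4],[0,0,0],0.2],
    [[0,-0.025,0.63],[0,0,0],0.2],
    [[0,-0.025,0.65],[0,0,0],0.2],
    [[0,-0.025,0.65],[0,0,0],0.2],
    [[0,-0.025,0.65],[0,0,0],0.2],
    [[0,-0.025,0.65],[0,0,0],0.2],
  ],
  force=90,
)

```text
time: 31.05
ee_pos: [0.4026, -0.2903, 0.1262]
tcp_rot: [-179.9, 0.1, -171.6]
wrist_force: [0.1, 0.2, -1.0]
opening: 0.023
grasp_force: 92.5
```

```bash
python3 - <<'E'
from h import *
o=sensors.get_obs(); print(o['ee_pos'],o['tcp_rot'])
plan([([.4543,-.2811,.126],[180,0,188.2])])
E
```

```text
[ 0.40264432 -0.29027695  0.12619159] [-1.79907801e+02  9.87957172e-02 -1.71620847e+02]
[-0.524, 0.016, 0.003] [-0.003, 0.003, 0.006]
```

>>> apply_moves(
  rows=[
    [[0,0.015,0],[0,0,0],0.2],
    [[-0.08,0.015,0],[0,0,0],0.2],
    [[-0.12,0.015,0],[0,0,0],0.2],
    [[-0.12,0.015,0],[0,0,0],0.2],
    [[-0.12,0.015,0],[0,0,0],0.2],
  ],
)

```text
time: 31.55
ee_pos: [0.4138, -0.2868, 0.1244]
tcp_rot: [180.0, -0.0, -171.6]
wrist_force: [0.1, 0.3, -1.0]
opening: 0.0229
grasp_force: 92.5
```

```bash
python3 - <<'E'
from h import *
plan([([.4543,-.2811,.126],[180,0,188.2])])
E
```

```text
[-0.409, -0.003, -0.016] [0.0, -0.001, 0.006]
```

>>> apply_moves(
  rows=[
    [[0,0,-0.012],[0,0,0],0.2],
    [[-0.06,0,-0.012],[0,0,0],0.2],
    [[-0.1,0,-0.012],[0,0,0],0.2],
    [[-0.13,0,-0.012],[0,0,0],0.2],
    [[-0.13,0,-0.012],[0,0,0],0.2],
  ],
)

```text
time: 32.05
ee_pos: [0.4269, -0.2849, 0.1257]
tcp_rot: [180.0, -0.0, -171.6]
wrist_force: [0.1, 1.0, -0.5]
opening: 0.0231
grasp_force: 92.5
```

>>> apply_moves(
  rows=[
    [[-0.04,0,0],[0,0,0],0.2],
    [[-0.08,0,0],[0,0,0],0.2],
    [[-0.1,0,0],[0,0,0],0.2],
    [[-0.1,0,0],[0,0,0],0.2],
  ],
)

```text
time: 32.45
ee_pos: [0.4367, -0.2834, 0.1257]
tcp_rot: [180.0, -0.0, -171.6]
wrist_force: [0.0, -0.6, 0.1]
opening: 0.0228
grasp_force: 92.5
```

In the hole without force; 18 mm to home.

>>> apply_moves(
  rows=[
    [[-0.05,0,0],[0,0,0],0.2],
    [[-0.1,0,0],[0,0,0],0.2],
    [[-0.15,0,0],[0,0,0],0.2],
    [[-0.18,0,0],[0,0,0],0.2],
    [[-0.185,0,0],[0,0,0],0.2],
    [[-0.185,0,0],[0,0,0],0.2],
    [[-0.185,0,0],[0,0,0],0.2],
  ],
)

```text
time: 33.15
ee_pos: [0.4547, -0.2808, 0.1258]
tcp_rot: [-180.0, -0.0, -171.6]
wrist_force: [0.2, -0.1, -1.3]
opening: 0.0228
grasp_force: 92.5
```

>>> apply_moves(
  rows=[
    [[0,0,0],[0,0,0],0.5],
    [[0,0,0],[0,0,0],0.5],
    [[0,0,0],[0,0,0],0.5],
    [[0,0,0],[0,0,0],0.5],
    [[0,0,-0.4],[0,0,0],0.55],
    [[0,0,-0.8],[0,0,0],0.6],
    [[0,0,-0.8],[0,0,0],0.6],
  ],
)

```text
time: 33.85
ee_pos: [0.4562, -0.2817, 0.2115]
tcp_rot: [-179.7, 0.4, -171.6]
wrist_force: [-0.0, -0.8, -0.0]
opening: 0.0513
grasp_force: 0.0
```

>>> apply_moves(
  rows=[
    [[0.9,0.9,0],[0,0,0],0.8],
    [[0.9,0.9,0],[0,0,0],0.8],
    [[0.9,0.9,0],[0,0,0],0.8],
  ],
)

```text
time: 34.15
ee_pos: [0.3504, -0.2033, 0.2049]
tcp_rot: [179.9, -0.1, -171.6]
wrist_force: [0.9, -0.4, 0.8]
opening: 0.0686
grasp_force: 0.0
```

>>> apply_moves(
  rows=[
    [[0,1,0],[0,0,0],0.8],
    [[0,1,0],[0,0,0],0.8],
    [[0,1,0],[0,0,0],0.8],
  ],
)

```text
time: 34.45
ee_pos: [0.3372, -0.102, 0.2057]
tcp_rot: [180.0, 0.0, -171.3]
wrist_force: [1.0, -0.5, 0.5]
opening: 0.0682
grasp_force: 0.0
```

```bash
python3 - <<'E'
from h import *
t,d,K,D,T=cam('top'); W=cloud(d,K,D,T)
save('v13.png',cv2.resize(t[220:285,350:480],None,fx=6,fy=6,interpolation=cv2.INTER_CUBIC))
for c in((.4419,-.1819),(.4561,-.2808)):
    m=(np.hypot(W[...,0]-c[0],W[...,1]-c[1])<.03)&(W[...,2]>.03)&(W[...,2]<.09)&(t.max(-1)<90)
    print('block',m.sum(),W[m].mean(0))
for c in((.4973,-.181),(.5115,-.2796)):
    m=(np.hypot(W[...,0]-c[0],W[...,1]-c[1])<.027)&(W[...,2]>.03)&(W[...,2]<.046)&(t.min(-1)>120)
    if m.sum()>5: print('spool',m.sum(),W[m].mean(0),cv2.minEnclosingCircle(W[m][:,:2].astype(np.float32)))
plan([([.4,.1,.3],[180,0,174.5]),([.53,.29,.3],[180,0,174.5]),([.63,.2803,.3],[180,0,174.5])])
E
```

```text
block 107 [ 0.4429699  -0.17969364  0.0483414 ]
block 131 [ 0.45673487 -0.27655651  0.04601742]
spool 149 [ 0.4973513  -0.18293988  0.04175302] ((0.4975641667842865, -0.1825817972421646), 0.025216320529580116)
spool 133 [ 0.51053157 -0.28052283  0.041634  ] ((0.512050449848175, -0.2804180085659027), 0.025631099939346313)
[-0.461, 0.961, -0.471] [-0.0, 0.001, 0.236] (1/2)
[-0.339, 1.01, -0.471] [-0.0, 0.001, 0.236] 
[-0.556, 1.008, 0.0] [0.0, -0.0, -0.0] (1/2)
[-0.556, 1.008, 0.0] [0.0, -0.0, -0.0] 
[-1.005, -0.001, -0.0] [-0.0, 0.0, 0.0]
```

View pics/v13.png

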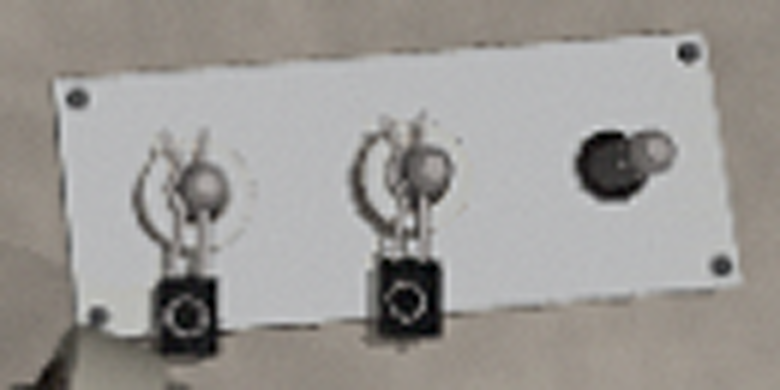

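Both clips are home: blocks at crop (186,316) and (407,299), bent legs round the shafts, spools seated at z 42 mm. Now I go to the knob to shut the lid.

>>> apply_moves(
  rows=[
    [[-0.46,0.96,-0.5],[0,0,0.24],1],
    [[-0.46,0.96,-0.5],[0,0,0.24],1],
    [[-0.46,0.96,-0.5],[0,0,0.24],1],
  ],
)

```text
time: 34.8
ee_pos: [0.3707, -0.0029, 0.2571]
tcp_rot: [180.0, 0.1, -178.9]
wrist_force: [-0.2, -0.1, -0.8]
opening: 0.0855
grasp_force: 0.0
```

>>> apply_moves(
  rows=[
    [[-0.34,1,-0.5],[0,0,0.24],1],
    [[-0.34,1,-0.5],[0,0,0.24],1],
    [[-0.34,1,-0.5],[0,0,0.24],1],
  ],
)

```text
time: 35.1
ee_pos: [0.4031, 0.0985, 0.3069]
tcp_rot: [180.0, 0.1, 174.0]
wrist_force: [-0.5, -0.5, -0.8]
opening: 0.0853
grasp_force: 0.0
```

>>> apply_moves(
  rows=[
    [[-0.56,1,0],[0,0,0],1],
    [[-0.56,1,0],[0,0,0],1],
    [[-0.56,1,0],[0,0,0],1],
  ],
)

```text
time: 35.4
ee_pos: [0.4703, 0.1923, 0.3039]
tcp_rot: [-180.0, -0.1, 174.0]
wrist_force: [-1.2, -0.3, 0.2]
opening: 0.0853
grasp_force: 0.0
```

>>> apply_moves(
  rows=[
    [[-0.56,1,0],[0,0,0],1],
    [[-0.56,1,0],[0,0,0],1],
    [[-0.56,1,0],[0,0,0],1],
    [[-0.56,1,0],[0,0,0],1],
  ],
)

```text
time: 35.8
ee_pos: [0.5354, 0.2841, 0.3035]
tcp_rot: [-179.9, -0.1, 174.0]
wrist_force: [0.6, -0.0, -0.4]
opening: 0.0856
grasp_force: 0.0
```

```bash
python3 - <<'E'
from h import *
t,d,K,D,T=cam('top'); W=cloud(d,K,D,T); Z=W[...,2]
m=(abs(W[...,0]-.63)<.035)&(abs(W[...,1]-.28)<.03)&(Z>.15)&(Z<.21)&(t.max(-1)<80)
print('knob',m.sum(),W[m].mean(0) if m.any() else '', np.percentile(W[m],[2,98],0) if m.any() else '')
o=sensors.get_obs(); print(o['ee_pos'])
plan([([.635,.2803,.315],[180,0,174.5]),([.635,.2803,.236],[180,0,174.5])])
E
```

```text
knob 23 [0.61856997 0.28129282 0.18888819] [[0.60850838 0.27122106 0.18345856]
 [0.63268731 0.2895826  0.19385424]]
[0.53470064 0.28303557 0.30438727]
[-1.0, 0.078, -0.108] [-0.003, -0.003, -0.018] 
[-0.0, -0.0, 0.79] [-0.0, -0.0, -0.0]
```

>>> apply_moves(
  rows=[
    [[-0.5,0.04,-0.12],[0,0,0],1],
    [[-1,0.08,-0.12],[0,0,0],1],
    [[-1,0.08,-0.12],[0,0,0],1],
    [[-1,0.08,-0.12],[0,0,0],1],
  ],
)

```text
time: 36.25
ee_pos: [0.6354, 0.279, 0.316]
tcp_rot: [-179.9, -0.1, 173.8]
wrist_force: [-1.7, -0.7, 1.1]
opening: 0.0855
grasp_force: 0.0
```

>>> apply_moves(
  rows=[
    [[0,0,0.4],[0,0,0],1],
    [[0,0,0.8],[0,0,0],1],
    [[0,0,0.8],[0,0,0],1],
    [[0,0,0.8],[0,0,0],0],
    [[0,0,0.8],[0,0,0],0],
    [[0,0,0.8],[0,0,0],0],
    [[0,0,0.8],[0,0,0],0],
    [[0,0,0.8],[0,0,0],0],
    [[0,0,0.8],[0,0,0],0],
    [[0,0,0.8],[0,0,0],0],
    [[0,0,0.8],[0,0,0],0],
  ],
  force=30,
)

```text
time: 37.35
ee_pos: [0.6346, 0.2806, 0.2401]
tcp_rot: [180.0, 0.2, 174.0]
wrist_force: [-1.4, -2.7, 7.3]
opening: 0.0264
grasp_force: 29.4
```

>>> apply_moves(
  rows=[
    [[0.13,0,-0.06],[0,0,0],0],
    [[0.31,0,-0.12],[0,0,0],0],
    [[0.56,0,-0.16],[0,0,0],0],
    [[0.82,0,-0.16],[0,0,0],0],
    [[0.95,0,-0.14],[0,0,0],0],
    [[0.95,0,-0.14],[0,0,0],0],
  ],
)

```text
time: 37.95
ee_pos: [0.5385, 0.2903, 0.2535]
tcp_rot: [-179.9, 0.1, 174.0]
wrist_force: [-2.4, -7.5, 5.5]
opening: 0.0265
grasp_force: 32.2
```

>>> apply_moves(
  rows=[
    [[0.29,0,0.09],[0,0,0],0],
    [[0.51,0,0.21],[0,0,0],0],
    [[0.71,0,0.36],[0,0,0],0],
    [[0.89,0,0.55],[0,0,0],0],
    [[0.97,0,0.68],[0,0,0],0],
    [[0.97,0,0.68],[0,0,0],0],
  ],
)

```text
time: 38.55
ee_pos: [0.4412, 0.3, 0.1826]
tcp_rot: [-179.8, -0.2, 174.0]
wrist_force: [-8.0, -7.9, 2.8]
opening: 0.0263
grasp_force: 32.6
```

>>> apply_moves(
  rows=[
    [[0.05,0,0.1],[0,0,0],0],
    [[0.1,0,0.2],[0,0,0],0],
    [[0.14,0,0.3],[0,0,0],0],
    [[0.15,0,0.35],[0,0,0],0],
    [[0.15,0,0.37],[0,0,0],0],
    [[0.15,0,0.37],[0,0,0],0],
  ],
)

```text
time: 39.15
ee_pos: [0.4279, 0.3014, 0.1507]
tcp_rot: [-179.9, 0.1, 173.9]
wrist_force: [-13.4, -16.2, 30.8]
opening: 0.0266
grasp_force: 35.4
```

>>> apply_moves(
  rows=[
    [[0,0,0],[0,0,0],1],
    [[0,0,0],[0,0,0],1],
    [[0,0,0],[0,0,0],1],
    [[0,0,0],[0,0,0],1],
    [[0,0,0],[0,0,0],1],
    [[0,0,-0.4],[0,0,0],1],
    [[0,0,-0.9],[0,0,0],1],
    [[0,0,-0.9],[0,0,0],1],
  ],
)

```text
time: 39.95
ee_pos: [0.4297, 0.3037, 0.2433]
tcp_rot: [179.7, 0.4, 174.0]
wrist_force: [-0.2, -0.5, 0.3]
opening: 0.0858
grasp_force: 0.0
```

>>> apply_moves(
  rows=[
    [[1,-0.5,-0.5],[0,0,0],1],
    [[1,-0.5,-0.5],[0,0,0],1],
    [[1,-0.5,-0.5],[0,0,0],1],
    [[1,-0.5,-0.5],[0,0,0],1],
  ],
)

```text
time: 40.35
ee_pos: [0.3222, 0.2631, 0.289]
tcp_rot: [179.9, 0.1, 174.0]
wrist_force: [0.9, 0.1, 0.2]
opening: 0.0853
grasp_force: 0.0
```

```bash
python3 - <<'E'
from h import *
t,d,K,D,T=cam('top'); W=cloud(d,K,D,T); Z=W[...,2]; C=np.array([.479,.2957]); a=np.deg2rad(-5.55)
q=(W[...,:2]-C)@np.array([[np.cos(a),-np.sin(a)],[np.sin(a),np.cos(a)]])
m=(abs(q[...,0])<.08)&(abs(q[...,1])<.12)&(Z<.08); A=np.c_[q[m][:,0],np.ones(m.sum())]; s=np.linalg.lstsq(A,Z[m],rcond=None)[0]; print('lid slope',s,m.sum())
print(sensors.get_obs()['wrist_force'])
for c in((.4419,-.1819),(.4561,-.2808)):
    m=(np.hypot(W[...,0]-c[0],W[...,1]-c[1])<.03)&(Z>.03)&(Z<.09)&(t.max(-1)<90); print('block',m.sum(),W[m].mean(0))
save('v14.png',cv2.resize(t[130:300,140:490],None,fx=2.2,fy=2.2))
E
```

```text
lid slope [0.00342514 0.05838429] 5253
[ 0.13561041  0.27419346 -0.21795099]
block 101 [ 0.44265718 -0.17982425  0.04880104]
block 128 [ 0.45660259 -0.27632389  0.04565028]
```

View pics/v14.png

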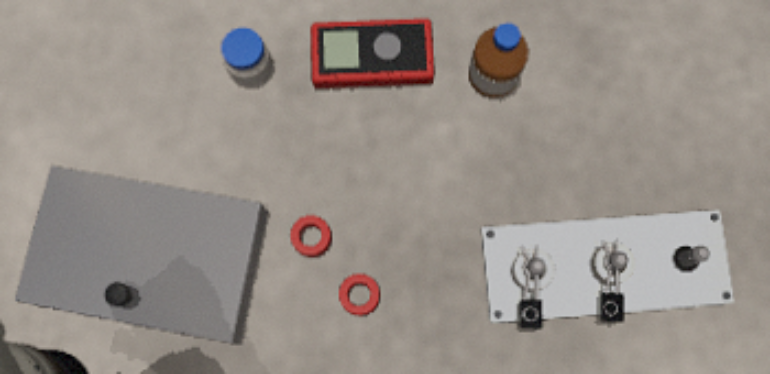

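The lid is flat (slope about 0), both clips are still home at (530,314) and (611,308), and the bystanders have not moved. I hand the job in.

```bash
python3 -c "
from h import *
print(bot.job_done())"
```

```text
the job is handed in; nothing more can be done
None
```

I handed the job in at about 40 s: both white spools are seated and locked with R-clips on spindles 0 and 1, the spare clip was left in the case, the lid is shut, and the meter, bottle and jar look unmoved in the last picture (the hand-in gave no verdict).

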